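Used vial into the sharps bin, flap eased shut

TASK

Swing the sharps bin's sprung flap up and right over until it stays open by itself, then take the used vial (the one in the foam tray whose flip-off cap is gone) from under the shelf's edge and drop it into the bin. Then bring the flap back over and ease it down against its spring until it is fully shut, never letting it slam. Leave the capped vials in their tray and the other things on the bench where they stand.

Things in the scene. Friction and masses are not known exactly. Their poses are not given: they have to be found in the camera images.
- bin: Sharps bin, fixed to the bench: pale tub 180 mm deep (its x), 170 mm wide (its y), with a dark grey lid whose top is 172 mm above the bench; hollow down to 9 mm above the bench. Origin at the centre of its underside; x points from the side with the flap's pull loop to the hinge side, z up. It stands left or right of the middle, turned by up to 14 degrees.
- bin_mouth (a point): Centre of the open mouth in the bin's lid, level with the lid's top. The mouth is a rectangle 82 mm along the bin's x and 104 mm along its y; the lid is 12 mm thick. Axes as the bin's.
- flap_hinge (a point): Middle of the flap's hinge line, which runs along the bin's y, 49 mm behind the mouth's centre and 4 mm above the lid's top. Axes as the bin's.
- flap_bar (a point): Middle of the flap's pull bar; swings with the flap. The flap, a pale plate 116 mm wide and 5 mm thick, reaches 105 mm from the hinge line; a D loop runs on in its plane: two 8 mm arms 86 mm apart, joined by a round bar 10 mm thick, parallel to the hinge and 160 mm from it, 50 mm clear of the plate. Shut, the bar is 176 mm above the bench, 50 mm in front of the tub, nothing below it.
- flap (a joint): Flap angle in rad: 0 shut and level, 1.57 upright, 1.85 at its open stop. Over-centre spring: below about 1.3 it is driven shut (3 N at the bar near shut, less towards 1.3); beyond, the spring carries it to the open stop and holds it (1 N at the bar brings it back). Hardly damped: let go over 3 mm of bar travel short of shut, it slams. The bar may turn in the jaws as it swings.
- rack: White wire shelf on four legs, fixed: underside 270 mm above the bench, 8 mm thick, 380 mm along its y, from x = -30 mm (front edge, to the robot) to 250 mm. Legs 14 mm thick at x = -20 and 240, y = -187 and 187 mm. Two cartons lie on its back half. Origin on the bench, x away from the front edge, z up. It stands across the middle from the bin, turned by up to 6 degrees.
- tray: Black foam vial tray on the bench, fixed, 124 mm along its x, 244 mm along its y, 50 mm high, its pockets under the shelf's front edge. Eight square pockets 24 mm wide, 18 mm deep: rows at x = -20 and 20 mm, columns at y = -72, -24, 24 and 72 mm; six hold a vial. Origin at the centre of its underside; x points away from the robot, z up.
- used_vial: The used vial, empty, about 15 g: glass body 22 mm across up to 31 mm, narrow neck, bare metal crimp 20 mm across from 36 mm to the top at 45 mm, grey stopper showing. No flip-off cap; 6 mm shorter than the others. Origin at the centre of its underside, 32 mm above the bench in its pocket, z up. It can be in any of the six filled pockets.
- vial1: Capped vial: as the used vial (22 mm across) but full and still wearing its flat round grey flip-off cap, 21 mm across and 6 mm thick on top of the metal crimp, so 51 mm tall. Origin at the centre of its underside, z up. It stands in a tray pocket and stays there.
- vial2: Capped vial: as the used vial (22 mm across) but full and still wearing its flat round grey flip-off cap, 21 mm across and 6 mm thick on top of the metal crimp, so 51 mm tall. Origin at the centre of its underside, z up. It stands in a tray pocket and stays there.
- vial3: Capped vial: as the used vial (22 mm across) but full and still wearing its flat round grey flip-off cap, 21 mm across and 6 mm thick on top of the metal crimp, so 51 mm tall. Origin at the centre of its underside, z up. It stands in a tray pocket and stays there.
- vial4: Capped vial: as the used vial (22 mm across) but full and still wearing its flat round grey flip-off cap, 21 mm across and 6 mm thick on top of the metal crimp, so 51 mm tall. Origin at the centre of its underside, z up. It stands in a tray pocket and stays there.
- vial5: Capped vial: as the used vial (22 mm across) but full and still wearing its flat round grey flip-off cap, 21 mm across and 6 mm thick on top of the metal crimp, so 51 mm tall. Origin at the centre of its underside, z up. It stands in a tray pocket and stays there.
- pump_bottle: White pump bottle, 60 mm across, 171 mm tall, standing behind the bin. Origin at the centre of its underside.
- swab_box: Low white swab carton, 65 by 95 mm and 45 mm high, near the middle of the bench in front. Origin at the centre of its underside.
- jar: Small amber jar with a black lid, 48 mm across, 62 mm tall, in front of the tray. Origin at the centre of its underside.

How it is judged:
By the outcome, as a careful person would: the job done as asked, in the order asked, and still so for the second after the job is handed in, with the robot touching nothing.
It also fails if it takes over 72 s, if anything falls off the work surface, if the arm or the gripper's body presses on something with over 40 N, if the wrist force passes 120 N, or if a joint passes its speed limit or range.

ROBOT

A 7-joint arm with a two-finger parallel gripper is mounted at the origin on the work surface. World frame = base frame: x ahead of the robot, y to its left, z up, the work surface at z = 0. Lengths are in mm, angles in degrees, forces in N, time in s.
With the tool pointing down it reaches from about 350 to 900 mm from the base axis. Payload 19.9 kg.
Tool frame: the origin (TCP) lies at the very end of the fingers, on their centre line; the grasp point (between the pads) lies 19 mm behind it; z points along the fingers, y is the line along which they close (so a half turn about z gives the same grasp; the last joint's range is limited). The gripper opens to 85 mm and grips with 20 to 120 N. Pads are 22 mm wide; open, the fingers measure 114 mm over their backs; the gripper's body (76 mm by 85 mm) begins 54 mm behind the grasp point. The pads swing forward as they close: fully open they stand 13 mm farther back than shut.
Start: joints at [61.851, 23.915, -0.59, 92.452, 0.269, 63.638, -3.037], TCP at [271.733, -562.816, 231.26] pointing down, gripper open.
Joint ranges: [-161.28, 161.28], [-22.2, 115.67], [-73.04, 71.86], [3.21, 147.25], [-68.34, 248.33], [10.77, 114.83], [-161.83, 161.83]. Speed limits (degrees/s): [108.29, 108.29, 136.94, 136.94, 172.46, 172.46, 172.46].

INTERFACE

Orientations are given as [roll, pitch, yaw] about the fixed x, y, z axes, in that order (R = Rz(yaw) Ry(pitch) Rx(roll)).
In Python, from rig import bot, vision gives the robot as it stands. The module is installed in compiled form; this text tells all that it offers.
- The arm moves only by the tool play_rows, never from a script. Its argument "increments" is one flat list of numbers, 4 for each row, row after row: the shift along the tool's x, y, z in m, then the turn about the tool's z in degrees. In form: [dx, dy, dz, twist, dx, dy, dz, twist, ...]. A call has 1 to 5 rows; each row shifts and turns the commanded pose from where the row before left it, along the tool's axes as they then stand; what a row does not reach is not made up. A row lasts 1/8 s, in which the tool goes at most 62.5 mm and 10.7 degrees, less where a joint would pass 70% of its speed; a pose out of reach is approached as far as the arm can. A call is refused whole if a number of a shift passes 0.0625 or a number of a turn 10.7, either way. A call with a gripper value outside its range is refused whole. "jaw" is the opening in per cent of the stroke, from 0 (shut) to 100 (fully open), set as the call begins (left out, the last holds). The fingers move at their own pace and stop on an object; the grip force is fixed at half the most. Time passes only in rows, so rows that do not move let the fingers close. It gives the time, the measured TCP pose, the force, the opening and the grip force at its end, in the units of the state.
- bot.get_state(): the state, without advancing time (a new reading comes with each control period).
- vision.get_image(name): name is "scene" or "top" or "wrist"; returns the picture (400x640x3 uint8, blue, green, red); there is no depth.
- vision.camera_info(name): a dict with "mtx" (3x3 intrinsics, pixels), "world_to_cam" (4x4, takes a point from world to camera coordinates); the wrist camera has in their place "tool_from_camera" (4x4, takes a point from camera to tool coordinates, whose origin is the TCP and whose axes are the flange's). Camera axes: x right, y up, looking along -z (the intrinsics and any distortion apply to the point x, -y, -z); pixel columns grow to the right and rows downward; lengths in mm; the calibration is good to about 2 mm. A picture is of the moment at which its call begins: read the wrist's pose just before it. camera_info takes no time and is no camera call.
- bot.close_job(): hands the job in; it is judged then, once.
The state is a dict: "clock": time; "joint_pos": joint angles; "qvel": joint speeds; "tau": joint torques, N m; "tcp_pos": TCP position; "tool_rot": TCP orientation; "ft_force": force on the tool from outside, world axes, zero at the start; "ft_torque": the same for the moment, N m; "gripper_width": finger opening in mm; "finger_force": force on a finger pad.
Only numpy, scipy, OpenCV 4.12 (cv2) and the standard library are available. Lean on these libraries where they do the work, as an engineer would, in place of code of your own. Each camera call takes 0.05 s, during which the arm holds its last target. There are 200 camera calls.

## Working session

There is one attempt and no reset: what is moved stays moved. The work goes in short steps, Python scripts to look and compute and a tool call to move; the robot and the scene stay as the last step left them, time stands still between calls to the robot, and variables do not carry over. Pictures are saved under pics/ and viewed, at most 10 in all, crops included, and the job is handed in when it is done.

Besides the shell and the picture viewer there is one more tool, called after "Call:" as a command line: name --argument value ..., lists and objects as JSON in quotes. play_rows: Moves the arm, as the interface text tells. Its arguments: {"type":"object","properties":{"increments":{"type":"array"},"jaw":{"type":"number"}},"required":["increments"]}

```bash
mkdir -p pics; python3 - <<'E'
from rig import bot,vision
import cv2,numpy as np
np.set_printoptions(precision=4,suppress=True)
s=bot.get_state();print(s)
for n in("scene","top","wrist"):
    cv2.imwrite(f"pics/{n}0.png",vision.get_image(n))
    print(vision.camera_info(n))
a=cv2.imread("pics/scene0.png");b=cv2.imread("pics/top0.png")
E
```

```text
{'clock': 0.0, 'joint_pos': array([61.8503, 23.9479, -0.5898, 92.4838,  0.271 , 63.6377, -3.0371]), 'qvel': array([ 0.0742,  0.0765,  0.089 ,  0.0878,  0.0031, -0.0344,  0.0434]), 'tau': array([ -0.0001, -86.445 ,   0.679 , -43.4903,   0.0192,   0.0076,
        -0.0001]), 'tcp_pos': array([ 271.5789, -562.5455,  230.6742]), 'tool_rot': array([-179.9322,    0.0069,   25.7723]), 'ft_force': array([0.1855, 0.4376, 0.9215]), 'ft_torque': array([-0.0106,  0.0167, -0.0094]), 'finger_force': 0.0, 'gripper_width': 85.59046315160289}
{'mtx': array([[487.7136,   0.    , 316.8913],
       [  0.    , 487.7136, 204.5906],
       [  0.    ,   0.    ,   1.    ]]), 'world_to_cam': array([[   -0.3644,    -0.9312,    -0.0066,   198.9487],
       [    0.882 ,    -0.3473,     0.3185,  -536.2788],
       [   -0.2989,     0.1102,     0.9479, -1079.0296],
       [    0.    ,     0.    ,     0.    ,     1.    ]])}
{'mtx': array([[368.7689,   0.    , 315.2477],
       [  0.    , 368.7689, 203.423 ],
       [  0.    ,   0.    ,   1.    ]]), 'world_to_cam': array([[   0.001 ,   -0.9994,   -0.0336,   19.581 ],
       [   0.9966,   -0.0018,    0.0828, -584.6997],
       [  -0.0828,   -0.0336,    0.996 , -993.2499],
       [   0.    ,    0.    ,    0.    ,    1.    ]])}
{'mtx': array([[336.7349,   0.    , 318.3438],
       [  0.    , 336.7349, 193.2578],
       [  0.    ,   0.    ,   1.    ]]), 'tool_from_camera': array([[   0.0003,    0.953 ,    0.3031,   77.4467],
       [   1.    ,   -0.0005,    0.0007,    1.1036],
       [   0.0008,    0.3031,   -0.953 , -142.1061],
       [   0.    ,    0.    ,    0.    ,    1.    ]])}
```

View pics/scene0.png

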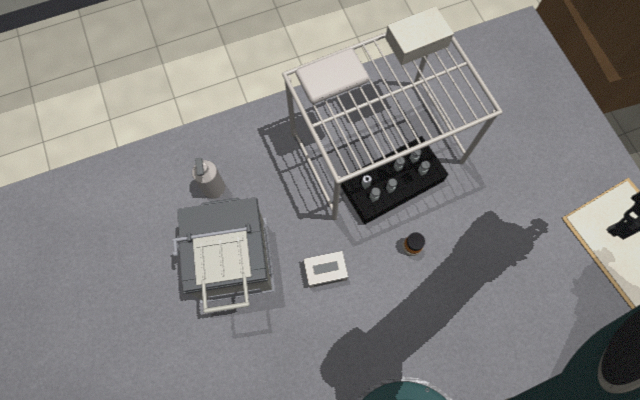

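View pics/top0.png

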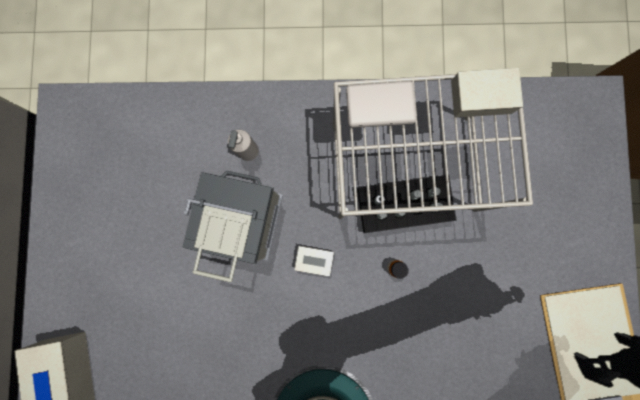

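The bin is left of the middle (top view about 230,225) and the rack is on the right, with the tray at its front edge. I'll enlarge both.

```bash
python3 - <<'E'
import cv2,numpy as np
a=cv2.imread("pics/scene0.png");b=cv2.imread("pics/top0.png")
r=lambda i,x,y,w,h,k:cv2.resize(i[y:y+h,x:x+w],None,fx=k,fy=k,interpolation=cv2.INTER_CUBIC)
cv2.imwrite("pics/c1.png",np.hstack([r(a,165,190,100,150,4),r(b,180,165,100,150,4)]))
cv2.imwrite("pics/c2.png",np.vstack([r(a,320,120,200,75,4),r(a,320,195,200,1,4),r(b,330,165,200,70,4)]))
E
```

```text
(no output)
```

View pics/c1.png

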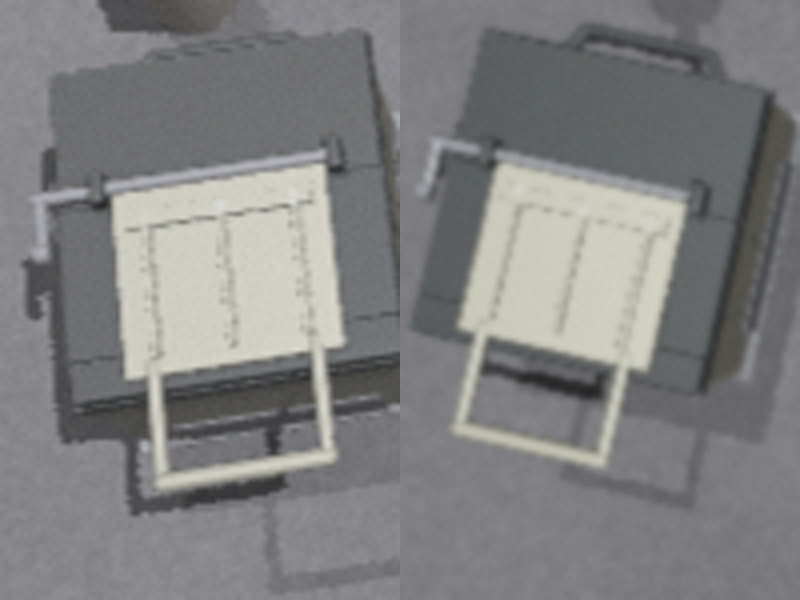

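View pics/c2.png

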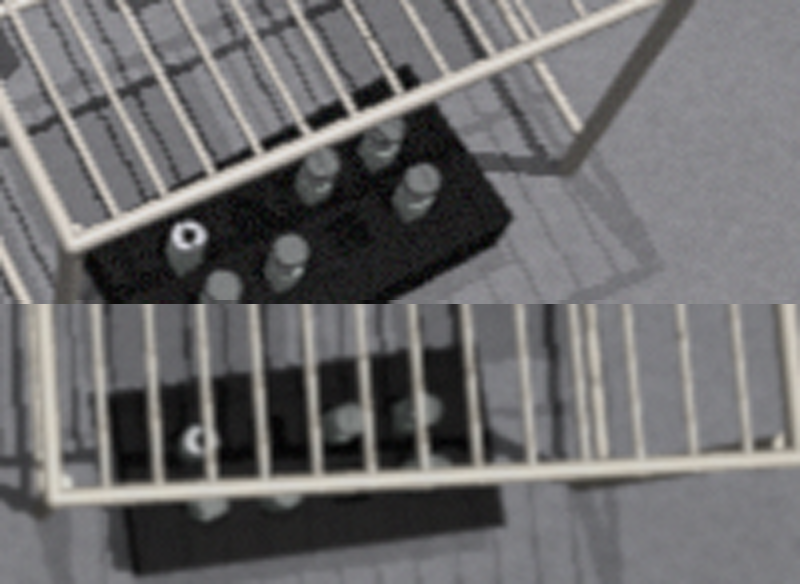

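Only the leftmost vial of the back row has a bright crimp ring with a dark stopper, at scene (367,179) and top (380,199), so that is the used one. The pocket to its right is empty. Next I'll fit the poses.

```bash
cat > h.py <<'E'
import numpy as np
from scipy.optimize import least_squares
from rig import bot,vision
CI={n:vision.camera_info(n) for n in("scene","top")}
def proj(n,P):
    P=np.atleast_2d(P);c=CI[n];q=P@c["world_to_cam"][:3,:3].T+c["world_to_cam"][:3,3]
    q=q*[1,-1,-1];q=q@c["mtx"].T;return q[:,:2]/q[:,2:]
def place(p,L):
    c,s=np.cos(p[2]),np.sin(p[2]);L=np.asarray(L,float)
    return np.c_[p[0]+c*L[:,0]-s*L[:,1],p[1]+s*L[:,0]+c*L[:,1],L[:,2]]
def fit(obs,p0):
    f=lambda p:np.concatenate([(proj(n,place(p,[o[0] for o in l]))-[o[1] for o in l]).ravel() for n,l in obs.items()])
    r=least_squares(f,p0,loss='soft_l1');return r.x,f(r.x).reshape(-1,2)
E
python3 - <<'E'
from h import *
np.set_printoptions(precision=1,suppress=True)
S=lambda u,v:(165+u/4,190+v/4); T=lambda u,v:(180+(u-400)/4,165+v/4)
B=[(-85,58,176),(-85,-58,176),(-140,43,176),(-140,-43,176)]
lid=[(90,85,172),(90,-85,172),(-90,-85,172),(-90,85,172)]
o={"scene":list(zip(B+lid[:2],[S(127,380),S(343,343),S(160,480),S(330,455),S(52,78),S(368,32)])),
"top":list(zip(B+lid,[T(459,328),T(650,370),T(458,430),T(604,460),T(487,28),T(770,92),T(705,390),T(413,328)]))}
p,r=fit(o,[600,200,-.2]);print("bin",p[:2],np.degrees(p[2]));print(r.T)
b=p;print("bar,mouth,hinge",place(p,[(-140,0,176),(-29,0,172),(20,0,176)]))
R=[(-30,190,276),(-30,-190,276),(250,190,276)]
o={"scene":list(zip(R,[(338,180.7),(498,111),(286,76)])),"top":list(zip(R,[(343,214),(530.5,203.5),(336,83)]))}
p,r=fit(o,[600,-200,0]);print("rack",p[:2],np.degrees(p[2]));print(r.T);rk=p
C=lambda u,v:(320+u/4,120+v/4);D=lambda u,v:(330+u/4,165+(v-304)/4)
V=[(20,72,77),(-20,-72,83),(-20,24,83),(20,-24,83),(20,-72,83),(-20,72,83)]
o={"scene":list(zip(V,[C(187,236),C(423,177),C(291,246),C(319,157),C(386,130),C(224,282)])),
"top":list(zip([V[0],(62,122,50),(62,-122,50)],[D(202,440),D(110,395),D(462,345)]))}
p,r=fit(o,[560,-200,0]);print("tray",p[:2],np.degrees(p[2]));print(r.T)
v=place(p,[V[0]]);print("vial",v)
c,s=np.cos(rk[2]),np.sin(rk[2]);d=v[0,:2]-rk[:2];print("vial in rack",c*d[0]+s*d[1],-s*d[0]+c*d[1])
E
```

```text
bin [540.8 222.8] -12.5941569542482
[[ 0.1  1.2  1.1  0.2  1.2 -1.4 -0.1 -0.3  0.6 -0.5  0.4 -1.7 -3.   0.5]
 [ 0.2  1.   0.6  0.3 -0.4 -0.1 -0.3  0.2 -1.3 -0.5  0.6 -0.3 -0.2 -0.8]]
bar,mouth,hinge [[404.2 253.3 176. ]
 [512.5 229.1 172. ]
 [560.4 218.4 176. ]]
rack [ 582.7 -235.5] 3.1912402219756952
[[ 0.6  2.8 -2.3  0.5 -0.3 -0.6]
 [ 1.   0.7 -2.9 -0.2 -0.2 -0.3]]
tray [ 582.5 -225. ] 8.278833130495485
[[ 0.2 -0.3 -0.2  0.5  0.  -0.2 -0.6  0.   2.5]
 [ 0.1  0.   0.8  1.  -1.   1.  -0.1 -0.6 -1.4]]
vial [[ 592.  -150.8   77. ]]
vial in rack 13.97346794799958 84.01906757278825
```

Call:
play_rows --increments '[0,0,-0.015,-10.3,0,0,-0.015,-10.3,0,0,-0.015,-10.3,0,0,-0.015,-10.3,0,0,-0.015,-10.3]' --jaw 60

```text
clock: 0.78
tcp_pos: [271.7, -562.7, 306.5]
tool_rot: [-180.0, -0.0, 77.6]
ft_force: [-0.4, 0.8, -0.3]
gripper_width: 51.3
finger_force: 0.0
```

Call:
play_rows --increments '[0.05,0.003,0,0,0.053,0.003,0,0,0.053,0.003,0,0,0.053,0.003,0,0,0.053,0.003,0,0]'

```text
clock: 1.4
tcp_pos: [344.2, -308.8, 306.2]
tool_rot: [-180.0, 0.0, 77.3]
ft_force: [1.0, -0.5, 0.4]
gripper_width: 51.0
finger_force: 0.0
```

```bash
python3 - <<'E'
from rig import bot
s=bot.get_state();print({k:s[k] for k in('clock','joint_pos','tcp_pos','tool_rot','gripper_width')})
E
```

```text
{'clock': 1.4, 'joint_pos': array([ 55.95770478,   3.60632593, -18.63512952, 108.52526618,
         1.25310521,  68.06637524,  24.1574022 ]), 'tcp_pos': array([ 344.2462532 , -308.8154416 ,  306.21725737]), 'tool_rot': array([-1.79991350e+02,  7.81178940e-03,  7.72686995e+01]), 'gripper_width': 51.02693205958655}
```

Call:
play_rows --increments '[0.053,0.003,0,0,0.053,0.003,0,0,0.053,0.003,0,0,0.053,0.003,0,0,0.05,0.003,0,0]'

```text
clock: 2.02
tcp_pos: [416.5, -56.5, 306.4]
tool_rot: [180.0, 0.0, 77.3]
ft_force: [-0.1, -0.5, 0.0]
gripper_width: 51.4
finger_force: 0.0
```

Call:
play_rows --increments '[0.05,-0.01,0,0,0.05,-0.014,0,0,0.05,-0.014,0,0,0.05,-0.014,0,0,0.05,-0.014,0,0]'

```text
clock: 2.65
tcp_pos: [406.8, 201.6, 306.5]
tool_rot: [180.0, 0.0, 77.2]
ft_force: [1.2, -0.1, 0.0]
gripper_width: 51.3
finger_force: 0.0
```

```bash
python3 - <<'E'
from rig import bot,vision
import cv2
s=bot.get_state();print({k:s[k] for k in('clock','joint_pos','tcp_pos','tool_rot','gripper_width')})
cv2.imwrite("pics/sc1.png",vision.get_image("scene"))
E
```

```text
{'clock': 2.65, 'joint_pos': array([ 21.10272514,   5.10967133, -53.70181805, 108.69708969,
         4.46860849,  68.30854039, -46.90156491]), 'tcp_pos': array([406.79648894, 201.56819381, 306.45091652]), 'tool_rot': array([1.79957827e+02, 7.73041417e-03, 7.72413928e+01]), 'gripper_width': 51.273196321153996}
```

View pics/sc1.png

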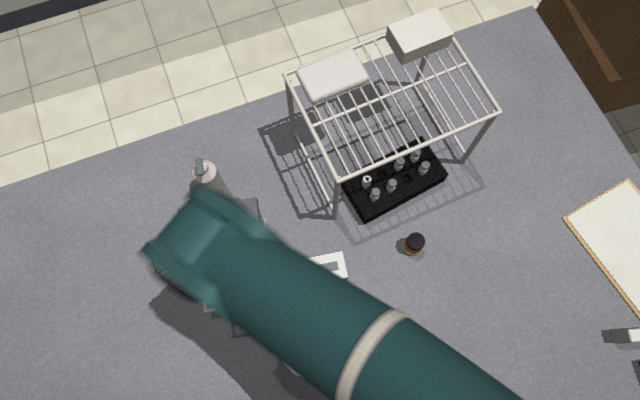

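The wrist and forearm are bulky and sit high above the bin. I'll fit the arm's kinematics, since it matters for reaching under the shelf.

```bash
cat > kin.py <<'E'
import numpy as np, itertools
from scipy.optimize import least_squares
from scipy.spatial.transform import Rotation as R
def fk(q,g,L,full=False):
    # g signs; L=[d1,L1,L2,L3,a_elbow,a_el2,a_w,a_w2]
    e=lambda ax,i:R.from_euler(ax,g[i]*q[i],degrees=True).as_matrix()
    P=[np.array([0,0,L[0]])];T=e('z',0)@e('y',1)@e('z',2)
    p=P[0]+T@[L[4],0,L[1]];P.append(p);T=T@e('y',3);p=p+T@[L[5],0,L[2]];P.append(p)
    T=T@e('z',4)@e('y',5);p=p+T@[L[6],0,L[3]];P.append(p);T=T@e('z',6)
    return (P,T) if full else (p,T)
E
python3 - <<'E'
from kin import *
Q=np.array([[61.8503,23.9479,-.5898,92.4838,.271,63.6377,-3.0371],[55.95770478,3.60632593,-18.63512952,108.52526618,1.25310521,68.06637524,24.1574022],[21.10272514,5.10967133,-53.70181805,108.69708969,4.46860849,68.30854039,-46.90156491]])
P=np.array([[271.5789,-562.5455,230.6742],[344.2462532,-308.8154416,306.21725737],[406.79648894,201.56819381,306.45091652]]);Y=[25.7723,77.2687,77.2414]
res=[]
for s in itertools.product([1,-1],repeat=3):
    g=[-1,1,s[0],1,s[1],1,s[2]]
    f=lambda L:np.concatenate([fk(q,g,L)[0]-p for q,p in zip(Q,P)])
    r=least_squares(f,[360,420,400,300,0,0,0])
    T=[fk(q,g,r.x)[1] for q in Q]
    res.append((r.cost,g,r.x.round(1),[t[2,2].round(3) for t in T],[np.degrees(np.arctan2(t[1,0],t[0,0])).round(1)-y for t,y in zip(T,Y)]))
for x in sorted(res,key=lambda a:a[0])[:3]:print(x)
E
```

```text
(np.float64(632.2432756199023), [-1, 1, -1, 1, 1, 1, 1], array([-1479.1,  -303.1, -5588.3,  2384.4,  1197.3, -2651.1, -3479.6]), [np.float64(-1.0), np.float64(-0.999), np.float64(-0.99)], [np.float64(95.8277), np.float64(40.731300000000005), np.float64(-179.8414)])
(np.float64(632.2432756199023), [-1, 1, -1, 1, 1, 1, -1], array([-1479.1,  -303.1, -5588.3,  2384.4,  1197.3, -2651.1, -3479.6]), [np.float64(-1.0), np.float64(-0.999), np.float64(-0.99)], [np.float64(89.7277), np.float64(89.03130000000002), np.float64(86.95859999999999)])
(np.float64(661.9827356541432), [-1, 1, -1, 1, -1, 1, 1], array([-9587.7,   418. ,  2693.5, -9767. ,  -510.4,  -736.1,  1830.5]), [np.float64(-1.0), np.float64(-1.0), np.float64(-1.0)], [np.float64(96.0277), np.float64(41.731300000000005), np.float64(-176.2414)])
```

```bash
python3 - <<'E'
from kin import *
Q=np.array([[61.8503,23.9479,-.5898,92.4838,.271,63.6377,-3.0371],[55.95770478,3.60632593,-18.63512952,108.52526618,1.25310521,68.06637524,24.1574022],[21.10272514,5.10967133,-53.70181805,108.69708969,4.46860849,68.30854039,-46.90156491]])
P=np.array([[271.5789,-562.5455,230.6742],[344.2462532,-308.8154416,306.21725737],[406.79648894,201.56819381,306.45091652]]);Y=[25.7723,77.2687,77.2414]
for s in itertools.product([1,-1],repeat=3):
    g=[-1,1,s[0],1,s[1],1,s[2]]
    pr=np.array([360,420,400,320,0,0,0])
    f=lambda L:np.concatenate([np.concatenate([fk(q,g,L)[0]-p for q,p in zip(Q,P)]),.01*(L-pr)])
    r=least_squares(f,pr)
    T=[fk(q,g,r.x)[1] for q in Q]
    print(g[2:],r.cost.round(1),r.x.round(0),[t[2,2].round(4) for t in T],[(np.degrees(np.arctan2(t[1,0],t[0,0]))-y).round(1) for t,y in zip(T,Y)]);print(f(r.x)[:9].round(0))
E
```

```text
[1, 1, 1, 1, 1] 63139.4 [-3170.   -49. -1868.  2825.    80. -6109.   467.] [np.float64(-1.0), np.float64(-1.0), np.float64(-1.0)] [np.float64(94.8), np.float64(3.5), np.float64(73.3)]
[  44.   18.   -1. -175.  190.    7.   81. -211.   -6.]
[1, 1, 1, 1, -1] 63139.4 [-3170.   -49. -1868.  2825.    80. -6109.   467.] [np.float64(-1.0), np.float64(-1.0), np.float64(-1.0)] [np.float64(88.7), np.float64(51.9), np.float64(-20.5)]
[  44.   18.   -1. -175.  190.    7.   81. -211.   -6.]
[1, 1, -1, 1, 1] 63244.1 [-4843.   640. -1897. -1166.   229. -2871.  -579.] [np.float64(-1.0), np.float64(-0.9992), np.float64(-0.9896)] [np.float64(95.0), np.float64(4.5), np.float64(76.3)]
[  44.   19.   -1. -175.  191.   12.   85. -213.  -11.]
[1, 1, -1, 1, -1] 63244.1 [-4843.   640. -1897. -1166.   229. -2871.  -579.] [np.float64(-1.0), np.float64(-0.9992), np.float64(-0.9896)] [np.float64(88.9), np.float64(52.8), np.float64(-16.9)]
[  44.   19.   -1. -175.  191.   12.   85. -213.  -11.]
[-1, 1, 1, 1, 1] 705.1 [-245.  518.  256. -154.   43.   22. -154.] [np.float64(-1.0), np.float64(-0.9992), np.float64(-0.9896)] [np.float64(95.8), np.float64(40.8), np.float64(-179.8)]
[25. 14.  0. 10. 19.  1.  6. -4. -1.]
[-1, 1, 1, 1, -1] 705.1 [-245.  518.  256. -154.   43.   22. -154.] [np.float64(-1.0), np.float64(-0.9992), np.float64(-0.9896)] [np.float64(89.8), np.float64(89.0), np.float64(87.0)]
[25. 14.  0. 10. 19.  1.  6. -4. -1.]
[-1, 1, -1, 1, 1] 689.3 [ 138.  416.  412.  545.  -13. -487.  118.] [np.float64(-1.0), np.float64(-1.0), np.float64(-1.0)] [np.float64(96.1), np.float64(41.7), np.float64(-176.2)]
[25. 14.  0. 10. 19. -0.  6. -4.  0.]
[-1, 1, -1, 1, -1] 689.3 [ 138.  416.  412.  545.  -13. -487.  118.] [np.float64(-1.0), np.float64(-1.0), np.float64(-1.0)] [np.float64(90.0), np.float64(90.0), np.float64(90.0)]
[25. 14.  0. 10. 19. -0.  6. -4.  0.]
```

Kinematic signs are clear, and the wrist stands far too high to fit under the shelf with the tool vertical. I'll come back to that after the flap. Next I move above the bar and check with the wrist camera.

Call:
play_rows --increments '[0.025,-0.007,0.026,0,0.025,-0.007,0.025,0,0,0,0.02,0,0,0,0,0]'

```text
clock: 3.2
tcp_pos: [403.8, 251.7, 234.3]
tool_rot: [-179.9, 0.1, 77.3]
ft_force: [0.4, -0.0, 0.4]
gripper_width: 51.3
finger_force: 0.0
```

```bash
cat >> h.py <<'E'
from scipy.spatial.transform import Rotation as Rot
WI=vision.camera_info("wrist")
def wproj(s,P):
    Rt=Rot.from_euler('xyz',s["tool_rot"],degrees=True).as_matrix();M=WI["tool_from_camera"]
    t=(np.atleast_2d(P)-s["tcp_pos"])@Rt;c=(t-M[:3,3])@M[:3,:3]
    q=(c*[1,-1,-1])@WI["mtx"].T;return q[:,:2]/q[:,2:]
E
python3 - <<'E'
from h import *
import cv2
s=bot.get_state();im=vision.get_image("wrist");print(s["tcp_pos"],s["joint_pos"],s["tool_rot"])
b=[540.8,222.8,np.radians(-12.594)]
P=place(b,[(-140,y,176) for y in(-43,0,43)]);pp=wproj(s,P);print(pp)
for u in pp:cv2.drawMarker(im,tuple(int(v) for v in u.round()),(0,0,255),cv2.MARKER_CROSS,12,1)
cv2.imwrite("pics/w1.png",im)
E
```

```text
[403.80504385 251.72726162 234.30923067] [ 12.36042448  14.55161745 -54.58542506 111.36918935  13.46537147
  60.89317536 -60.69298863] [-1.79861196e+02  6.02969906e-02  7.73158886e+01]
[[317.85768713 270.13988561]
 [317.74118956 210.26597565]
 [317.60954124 142.60534169]]
```

View pics/w1.png

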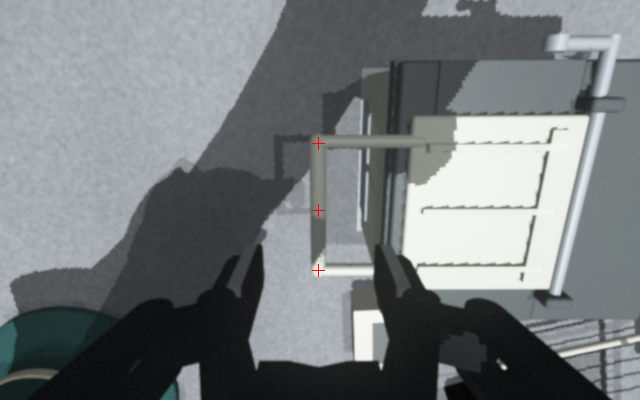

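The predicted bar (red crosses) sits within a pixel of the real bar, at column 318, rows 140–270. I'll descend and grip.

Call:
play_rows --increments '[0,0,0.025,0,0,0,0.025,0,0,0,0.02,0,0,0,0.007,0,0,0,0,0]'

```text
clock: 3.88
tcp_pos: [404.8, 251.9, 159.0]
tool_rot: [180.0, -0.0, 77.3]
ft_force: [-0.3, -0.2, 0.3]
gripper_width: 51.4
finger_force: 0.0
```

Call:
play_rows --increments '[0,0,0,0,0,0,0,0,0,0,0,0,0,0,0,0]' --jaw 0

```text
clock: 4.38
tcp_pos: [403.4, 252.4, 158.8]
tool_rot: [-179.9, 0.0, 77.3]
ft_force: [-11.7, -1.5, 14.6]
gripper_width: 7.8
finger_force: 58.7
```

```bash
python3 - <<'E'
from rig import bot
s=bot.get_state();print(s)
E
```

```text
{'clock': 4.375, 'joint_pos': array([  7.81086674,  21.07566707, -51.23139829, 115.83987357,
        20.65006935,  52.52046091, -67.08336287]), 'qvel': array([ 0.02195673, -0.04599837,  0.00329211, -0.03823946, -0.07090419,
       -0.09106874,  0.05536074]), 'tau': array([ 2.70708874e+00, -5.38511825e+01, -7.60847032e+00, -3.76722193e+01,
        2.20921040e+00, -2.34987952e+00, -1.42294445e-02]), 'tcp_pos': array([403.40883815, 252.36357351, 158.75194771]), 'tool_rot': array([-1.79932706e+02,  4.08126842e-02,  7.73242714e+01]), 'ft_force': array([-11.69021955,  -1.50209086,  14.61070422]), 'ft_torque': array([-0.18695687,  2.59110765, -0.01335208]), 'finger_force': 58.6916720867157, 'gripper_width': 7.799183478359325}
```

```bash
python3 -c "
import numpy as np
t=np.linspace(0,1.82,21);y=-160*np.cos(t);z=-160*np.sin(t)
for a,b in zip(np.diff(y),np.diff(z)):print('0, %.4f, %.4f, 0,'%(a/1e3,b/1e3))"
```

```text
0, 0.0007, -0.0145, 0,
0, 0.0020, -0.0144, 0,
0, 0.0033, -0.0142, 0,
0, 0.0046, -0.0138, 0,
0, 0.0058, -0.0134, 0,
0, 0.0070, -0.0128, 0,
0, 0.0081, -0.0121, 0,
0, 0.0092, -0.0113, 0,
0, 0.0102, -0.0104, 0,
0, 0.0111, -0.0094, 0,
0, 0.0119, -0.0084, 0,
0, 0.0126, -0.0073, 0,
0, 0.0132, -0.0061, 0,
0, 0.0137, -0.0049, 0,
0, 0.0141, -0.0036, 0,
0, 0.0144, -0.0023, 0,
0, 0.0145, -0.0010, 0,
0, 0.0146, 0.0003, 0,
0, 0.0145, 0.0016, 0,
0, 0.0143, 0.0029, 0,
```

Call:
play_rows --increments '[0,0.0007,-0.0145,0,0,0.002,-0.0144,0,0,0.0033,-0.0142,0,0,0.0046,-0.0138,0,0,0.0058,-0.0134,0]'

```text
clock: 5.0
tcp_pos: [418.2, 249.1, 228.8]
tool_rot: [-179.8, 0.1, 77.4]
ft_force: [-14.1, 3.6, 0.9]
gripper_width: 7.4
finger_force: 58.5
```

Call:
play_rows --increments '[0,0.007,-0.0128,0,0,0.0081,-0.0121,0,0,0.0092,-0.0113,0,0,0.0102,-0.0104,0,0,0.0111,-0.0094,0]'

```text
clock: 5.62
tcp_pos: [462.2, 240.0, 286.1]
tool_rot: [-179.8, 0.1, 77.5]
ft_force: [-29.6, -0.5, 33.2]
gripper_width: 7.7
finger_force: 62.5
```

```bash
python3 - <<'E'
from rig import bot
s=bot.get_state();print(s['joint_pos'],s['tcp_pos'],s['ft_force'])
E
```

```text
[ 14.05652061  16.79483889 -53.52146386 101.91736214  14.31930439
  68.71948986 -56.14425221] [462.16495919 239.9629258  286.11253805] [-29.58619902  -0.48353211  33.20112647]
```

Call:
play_rows --increments '[0,0.0095,-0.0105,0,0,0.0126,-0.0073,0,0,0.0132,-0.0061,0]'

```text
clock: 6.0
tcp_pos: [499.2, 231.9, 309.8]
tool_rot: [-180.0, -0.1, 77.4]
ft_force: [-7.6, 2.8, 14.6]
gripper_width: 7.7
finger_force: 60.9
```

Call:
play_rows --increments '[0,0.0137,-0.0049,0,0,0.0141,-0.0036,0]'

```text
clock: 6.25
tcp_pos: [526.9, 225.3, 318.3]
tool_rot: [180.0, -0.1, 77.3]
ft_force: [-2.9, 5.3, 8.1]
gripper_width: 7.6
finger_force: 61.6
```

Call:
play_rows --increments '[0,0.0144,-0.0033,0,0,0.0145,-0.001,0,0,0.0146,0.0003,0,0,0.0145,0.0016,0,0,0.0125,0.0025,0]'

```text
clock: 6.88
tcp_pos: [595.9, 209.8, 317.3]
tool_rot: [180.0, -0.1, 77.3]
ft_force: [4.9, 2.6, 19.2]
gripper_width: 7.7
finger_force: 64.4
```

Call:
play_rows --increments '[0,0,0,0,0,0,0,0]' --jaw 35

```text
clock: 7.12
tcp_pos: [595.1, 208.7, 316.8]
tool_rot: [-180.0, 0.0, 77.3]
ft_force: [1.2, 0.4, 0.9]
gripper_width: 30.3
finger_force: 0.0
```

```bash
python3 - <<'E'
from rig import bot
s=bot.get_state();print(s['joint_pos'],s['tcp_pos'],s['ft_force'],s['gripper_width'])
E
```

```text
[ 11.85643087  27.89816714 -48.82394558  84.24453793  21.14514827
  77.44516178 -50.98628455] [595.10898599 208.70673238 316.76845244] [1.19383913 0.38610646 0.94482366] 30.317044937280805
```

Call:
play_rows --increments '[0,0,-0.02,0,0,0,-0.03,0,0,0,-0.03,0,-0.045,-0.007,-0.03,0,-0.048,-0.0084,-0.03,0]'

```text
clock: 7.75
tcp_pos: [558.9, 121.2, 459.1]
tool_rot: [180.0, -0.0, 77.4]
ft_force: [1.2, -0.9, 0.5]
gripper_width: 29.9
finger_force: 0.0
```

Call:
play_rows --increments '[-0.048,-0.0084,-0.03,0,-0.048,-0.0084,-0.03,0,-0.048,-0.0084,-0.03,0,-0.048,-0.0084,-0.03,0,-0.048,-0.0084,-0.03,0]'

```text
clock: 8.38
tcp_pos: [464.4, -103.8, 609.5]
tool_rot: [179.9, 0.0, 77.3]
ft_force: [1.0, -0.7, 0.3]
gripper_width: 29.7
finger_force: 0.0
```

```bash
python3 - <<'E'
from rig import bot,vision
import cv2
s=bot.get_state();print(s['joint_pos'],s['tcp_pos'],s['tool_rot'])
cv2.imwrite("pics/t2.png",vision.get_image("top"))
E
```

```text
[ 48.75611063   4.6771113  -43.80946598  70.65587394   3.42851336
 105.84626353  -6.70285077] [ 464.37289335 -103.82558222  609.48375465] [1.79900631e+02 4.93849990e-02 7.73125334e+01]
```

View pics/t2.png

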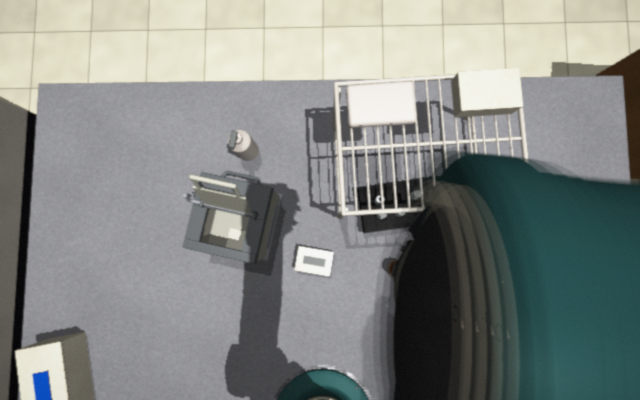

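The flap stays open in the top view (bar at 220,180, mouth visible at 228,230). Next I test whether commanding beyond the wrist-pitch limit lets the tool tilt forward.

Call:
play_rows --increments '[0,0,-0.05,0,0,0,-0.05,0,0,0,-0.05,0,0,0,-0.05,0]'

```text
clock: 8.93
tcp_pos: [471.2, -104.3, 667.4]
tool_rot: [-179.8, 0.3, 77.2]
ft_force: [0.2, -0.5, -0.2]
gripper_width: 29.9
finger_force: 0.0
```

```bash
python3 - <<'E'
from rig import bot
s=bot.get_state();print(s['joint_pos'],s['tcp_pos'],s['tool_rot'])
E
```

```text
[ 17.68432214   6.2506161  -10.72954392  60.30521073   1.57615965
 113.77562246  -5.13403148] [ 471.19764458 -104.26969074  667.42508744] [-179.79843892    0.30267736   77.2190817 ]
```

Call:
play_rows --increments '[0,0,-0.06,0,0,0,-0.06,0,0,0,-0.06,0,0,0,-0.06,0]'

```text
clock: 9.43
tcp_pos: [469.4, -103.5, 706.2]
tool_rot: [176.3, 0.4, 77.2]
ft_force: [0.1, 0.7, -0.1]
gripper_width: 29.7
finger_force: 0.0
```

```bash
python3 - <<'E'
from rig import bot
s=bot.get_state();print(s['joint_pos'],s['tcp_pos'],s['tool_rot'])
E
```

```text
[-20.25146458   5.49141912  33.79383789  56.91619046  -2.94969287
 114.79181146  -0.8229367 ] [ 469.42195915 -103.48207433  706.188296  ] [176.31286571   0.40574052  77.16584154]
```

Call:
play_rows --increments '[0,0,-0.06,0,0,0,-0.06,0,0,0,-0.06,0,0,0,-0.06,0,0,0,-0.06,0]'

```text
clock: 10.05
tcp_pos: [445.7, -92.4, 785.4]
tool_rot: [166.2, 0.1, 78.0]
ft_force: [0.5, 0.1, -0.9]
gripper_width: 30.0
finger_force: 0.0
```

```bash
python3 - <<'E'
from rig import bot
s=bot.get_state();print(s['joint_pos'],s['tcp_pos'],s['tool_rot'])
E
```

```text
[-49.22181304   0.40737301  57.9382728   51.14788523   0.59073082
 114.83345546  -2.98751974] [445.72027037 -92.4473154  785.36430172] [1.66171100e+02 9.30029498e-02 7.80141898e+01]
```

Call:
play_rows --increments '[0,0,0.03,0,0,0,0.03,0]'

```text
clock: 10.3
tcp_pos: [458.4, -102.3, 725.3]
tool_rot: [166.3, 0.1, 77.2]
ft_force: [1.9, -0.8, -0.3]
gripper_width: 29.9
finger_force: 0.0
```

```bash
python3 - <<'E'
from rig import bot
s=bot.get_state();print(s['joint_pos'],s['tcp_pos'],s['tool_rot'])
E
```

```text
[-51.62908513  -5.27671243  52.7028955   62.84320952   7.2945551
 106.75209116  -8.41025409] [ 458.39767868 -102.30117247  725.32844859] [1.66300680e+02 1.19292587e-01 7.71867127e+01]
```

The tilt ratchets: it is now about 14° forward and persists. I'll refit the kinematics with all the data to choose a tilt and check the limits.

```bash
cat > kin.py <<'E'
import numpy as np
from scipy.optimize import least_squares
from scipy.spatial.transform import Rotation as R
g=[-1,1,-1,1,-1,1,-1]
def fk(q,L):
    e=lambda ax,i:R.from_euler(ax,g[i]*q[i],degrees=True).as_matrix()
    v=np.reshape(L[1:],(3,3));T=e('z',0)@e('y',1)@e('z',2);P=[np.array([0,0,L[0]])]
    P.append(P[-1]+T@v[0]);T=T@e('y',3);P.append(P[-1]+T@v[1]);T=T@e('z',4)@e('y',5);P.append(P[-1]+T@v[2])
    return np.array(P),T@e('z',6)@R.from_euler('z',-90,degrees=True).as_matrix()
Q=np.array([[61.8503,23.9479,-.5898,92.4838,.271,63.6377,-3.0371],[55.9577,3.6063,-18.6351,108.5253,1.2531,68.0664,24.1574],[21.1027,5.1097,-53.7018,108.6971,4.4686,68.3085,-46.9016],
[12.36042448,14.55161745,-54.58542506,111.36918935,13.46537147,60.89317536,-60.69298863],[11.85643087,27.89816714,-48.82394558,84.24453793,21.14514827,77.44516178,-50.98628455],[48.75611063,4.6771113,-43.80946598,70.65587394,3.42851336,105.84626353,-6.70285077],
[17.68432214,6.2506161,-10.72954392,60.30521073,1.57615965,113.77562246,-5.13403148],[-20.25146458,5.49141912,33.79383789,56.91619046,-2.94969287,114.79181146,-.8229367],[-49.22181304,.40737301,57.9382728,51.14788523,.59073082,114.83345546,-2.98751974],[-51.62908513,-5.27671243,52.7028955,62.84320952,7.2945551,106.75209116,-8.41025409]])
P=np.array([[271.5789,-562.5455,230.6742],[344.246,-308.815,306.217],[406.796,201.568,306.451],[403.805,251.727,234.309],[595.109,208.707,316.768],[464.373,-103.826,609.484],[471.198,-104.27,667.425],[469.42,-103.48,706.19],[445.72,-92.447,785.364],[458.398,-102.3,725.33]])
pr=np.array([360,0,0,420,0,0,400,100,0,300.])
f=lambda L:np.concatenate([np.concatenate([fk(q,L)[0][3]-p for q,p in zip(Q,P)]),.003*(L-pr)])
r=least_squares(f,pr);L=r.x
E
python3 - <<'E'
from kin import *
np.set_printoptions(precision=1,suppress=True)
print(L);print(f(L)[:30].reshape(-1,3))
for q in Q[[0,-1]]:print(R.from_matrix(fk(q,L)[1]).as_euler('xyz',degrees=True))
lo=np.array([-161.28,-22.2,-73.04,3.21,-68.34,10.77,-161.83]);hi=np.array([161.28,115.67,71.86,147.25,248.33,114.83,161.83])
def ik(p,Rt,q0):
    h=lambda q:np.concatenate([(fk(q,L)[0][3]-p)/5,R.from_matrix(Rt.T@fk(q,L)[1]).as_rotvec()*50,.002*(q-q0)])
    s=least_squares(h,np.clip(q0,lo+1,hi-1),bounds=(lo,hi));return s.x,h(s.x)[:6]
for tilt in(30,35,40,45):
  # tool z forward-down, tool x toward robot
  for ya in(188.,8.):
    M=R.from_euler('z',8,degrees=True).as_matrix()@R.from_euler('y',-tilt,degrees=True).as_matrix()@(R.from_euler('xyz',[180,0,180 if ya>100 else 0],degrees=True).as_matrix())
    for q0 in([15,5,0,125,0,30,90 if ya<100 else -90],[15,5,0,125,0,30,-90 if ya<100 else 90]):
      q,e=ik(np.array([592+13,-150.8,52.]),M,np.array(q0,float));print(tilt,ya,q,np.abs(e).max(),fk(q,L)[0][1:3].ravel())
E
```

```text
[348.1  -3.2 -11.1 509.7   8.4 -10.6 468.    1.7  -4.9 367.3]
[[ 0.4  7.8  1.4]
 [-1.6  5.4  0.4]
 [ 3.2 -0.2  0.1]
 [ 3.4  0.2  0.3]
 [ 4.1  2.6 -1.7]
 [ 6.2 -0.4 -1.2]
 [ 0.6  3.6 -0.7]
 [-5.4  2.6 -0.1]
 [ 0.4 -3.6  1.3]
 [-0.7 -4.4  0.2]]
[ 179.9   -0.  -154.2]
[-166.3   -0.1 -102.8]
30 188.0 [ 27.   30.1  -8.3 121.  -68.3  10.8   4.7] 1.031283087741468 [ 221.  -125.5  790.1  435.7 -182.8  377.9]
30 188.0 [ 27.   30.1  -8.3 121.  -68.3  10.8   4.7] 1.0306959043301633 [ 221.  -125.5  790.1  435.6 -182.8  377.9]
30 8.0 [ 30.5  30.2 -12.8 119.4 -45.1  10.8 161.8] 2.448947914669926 [ 214.3 -139.6  789.2  446.8 -184.5  385.3]
30 8.0 [  45.8   33.7  -24.1  121.1  -68.3   10.8 -161.8] 4.657384239246562 [ 190.  -212.   771.1  415.1 -225.6  360.8]
35 188.0 [ 36.7  31.  -16.8 120.9 -68.3  10.8   8.8] 3.4708184222549767 [ 203.9 -166.1  784.9  427.5 -202.1  375. ]
35 188.0 [ 36.7  31.  -16.8 120.9 -68.3  10.8   8.8] 3.4700479226583565 [ 203.9 -166.2  784.9  427.5 -202.1  375. ]
35 8.0 [ 39.5  31.2 -21.1 119.2 -41.7  10.8 161.8] 5.213450503485041 [ 197.3 -177.4  783.5  440.8 -202.3  384.4]
35
[... 345 characters left out ...]
]
40 8.0 [ 49.9  33.6 -30.6 118.9 -37.   10.8 161.8] 7.500682516935267 [ 174.7 -224.7  771.1  432.3 -224.6  380.2]
40 8.0 [  52.6   35.1  -30.4  120.9  -68.3   10.8 -161.8] 6.243961421372345 [ 170.6 -241.6  763.4  409.4 -237.8  360.7]
45 188.0 [ 58.7  37.3 -35.7 120.9 -68.3  10.8  20.7] 7.608849778215965 [ 153.  -272.1  751.2  401.7 -251.3  355.1]
45 188.0 [ 58.7  37.3 -35.7 120.9 -68.3  10.8  20.7] 7.609926024490169 [ 153.  -272.1  751.2  401.7 -251.3  355.1]
45 8.0 [ 83.2  68.  -73.  131.6 131.4  33.7  20.6] 0.002212363700825796 [  50.5 -473.5  530.2  344.6 -184.1  308.9]
45 8.0 [  58.7   37.3  -35.7  120.9  -68.3   10.8 -159.3] 7.610150810027691 [ 153.  -272.1  751.2  401.7 -251.3  355.1]
```

```bash
cat >> kin.py <<'E'
lo=np.array([-161.28,-22.2,-73.04,3.21,-68.34,10.77,-161.83]);hi=np.array([161.28,115.67,71.86,147.25,248.33,114.83,161.83])
F=R.from_euler('z',180,degrees=True).as_matrix()
def tool(q): 
    p,T=fk(q,L);return p[3],T@F
def ik(p,Rt,q0,w=.002):
    def h(q):
        a,T=tool(q);return np.concatenate([(a-p)/5,R.from_matrix(Rt.T@T).as_rotvec()*50,w*(q-q0)])
    s=least_squares(h,np.clip(q0,lo+1,hi-1),bounds=(lo,hi));return s.x,np.abs(h(s.x)[:6]).max()
def orient(az,tilt,yaw):
    # tilt so that tool z leans toward azimuth az; yaw = yaw it would have if down
    ax=np.array([-np.sin(np.radians(az)),np.cos(np.radians(az)),0])
    return R.from_rotvec(-np.radians(tilt)*ax).as_matrix()@R.from_euler('xyz',[180,0,yaw],degrees=True).as_matrix()
E
cat > s.py <<'E'
from kin import *
np.set_printoptions(precision=0,suppress=True,linewidth=150)
rng=np.random.default_rng(0)
for tilt in(24,28,32,38):
  for yaw in(188,8):
    best=[]
    for k in range(14):
      q0=np.array([rng.uniform(-60,80),rng.uniform(-10,60),rng.uniform(-70,70),125,rng.uniform(-60,180),30,rng.uniform(-150,150)])
      q,e=ik(np.array([592-5+19*np.sin(np.radians(tilt)),-150.8,58.]),orient(5,tilt,yaw),q0)
      if e<.05 and not any(np.abs(q-b).max()<8 for b in best):best.append(q)
    print(tilt,yaw,*[(b,fk(b,L)[0][1].round()) for b in best[:5]],sep="\n ")
E
python3 s.py
```

```text
24
 188
 (array([ 41.,  31., -29., 121.,  27.,  11.,  90.]), array([ 191., -179.,  786.]))
 (array([ 24.,  28.,  -9., 120., -27.,  11., 141.]), array([ 215., -109.,  797.]))
 (array([ 47.,  33., -37., 121.,  45.,  13.,  74.]), array([ 180., -211.,  776.]))
 (array([ 65.,  44., -62., 121.,  75.,  29.,  52.]), array([ 143., -333.,  707.]))
24
 8
 (array([  46.,   32.,  -35.,  121.,   42.,   13., -103.]), array([ 182., -205.,  778.]))
 (array([ -1.,  31.,  22., 120., -68.,  21.,  -3.]), array([254.,  -6., 790.]))
 (array([ 24.,  28.,  -9., 120., -27.,  11., -39.]), array([ 215., -110.,  797.]))
 (array([  70.,   51.,  -70.,  121.,   80.,   37., -130.]), array([ 131., -378.,  664.]))
 (array([ 41.,  31., -29., 121.,  27.,  11., -90.]), array([ 191., -179.,  786.]))
28
 188
 (array([ 56.,  36., -46., 124.,  77.,  13.,  46.]), array([ 161., -258.,  758.]))
 (array([ 69.,  47., -65., 124.,  87.,  29.,  42.]), array([ 127., -359.,  687.]))
28
 8
 (array([  53.,   34.,  -42.,  124.,   74.,   11., -132.]), array([ 167., -240.,  766.]))
32
 188
 (array([ 58.,  37., -46., 126., 108.,  11.,  17.]), array([ 155., -267.,  754.]))
 (array([ 66.,  43., -58., 126., 101.,  19.,  28.]), array([ 133., -326.,  717.]))
32
 8
 (array([  68.,   45.,  -60.,  126.,  101.,   22., -151.]), array([ 128., -340.,  706.]))
38
 188
 (array([ 73.,  49., -63., 130., 124.,  24.,  12.]), array([ 110., -377.,  673.]))
 (array([ 77.,  57., -71., 130., 117.,  32.,  23.]), array([  88., -425.,  616.]))
38
 8
 (array([ 41.,  32., -22., 129., 209.,  14.,  93.]), array([ 197., -186.,  780.]))
 (array([ 59.,  38., -44., 130., 159.,  13., 150.]), array([ 155., -277.,  747.]))
 (array([ 49.,  34., -32., 129., 190.,  13., 115.]), array([ 179., -225.,  769.]))
 (array([  78.,   60.,  -73.,  130.,  116.,   34., -154.]), array([  82., -437.,  598.]))
 (array([ 62.,  40., -48., 130., 148.,  15., 162.]), array([ 145., -298.,  735.]))
```

```bash
cat > sim.py <<'E'
from kin import *
def jac(q):
    p,T=tool(q);J=np.zeros((6,7))
    for i in range(7):
        d=q.copy();d[i]+=.01;a,B=tool(d);J[:3,i]=(a-p)/.01;J[3:,i]=R.from_matrix(B@T.T).as_rotvec()/.01
    return p,T,J
def step(q,p,Rt,it=30,lam=1e-3,wr=300.,W=np.ones(7)):
    for _ in range(it):
        a,T,J=jac(q);e=np.concatenate([p-a,R.from_matrix(Rt@T.T).as_rotvec()*wr]);J=J.copy();J[3:]*=wr
        if np.abs(e).max()<.05:break
        act=np.ones(7,bool)
        for _ in range(7):
            Ja=J*(act*W);dq=W*act*(Ja.T@np.linalg.solve(Ja@Ja.T+lam*np.eye(6),e))
            bad=act&(((q+dq)>hi+1e-9)|((q+dq)<lo-1e-9))
            if not bad.any():break
            act&=~bad
        q=np.clip(q+np.clip(dq,-5,5),lo,hi)
    return q
def run(q,rows,**k):
    p,T=tool(q)
    for r in rows:
        p=p+T@(np.array(r[:3])*1e3);T=T@R.from_euler('z',r[3],degrees=True).as_matrix()
        q=step(q,p,T,**k);p,T=tool(q)
    return q
E
cat > t.py <<'E'
from sim import *
np.set_printoptions(precision=1,suppress=True,linewidth=150)
q=run(Q[0],[(0,0,-.015,-10.3)]*5+[(.0526,.003,0,0)]*5);print(q,Q[1])
q=run(Q[1],[(.0526,.003,0,0)]*5+[(.05,-.013,0,0)]*5);print(q,Q[2])
q=run(Q[2],[(.025,-.007,.026,0)]*2+[(0,0,.02,0)]);print(q,Q[3])
q=run(Q[4],[(0,0,-.02,0)]+[(0,0,-.03,0)]*2+[(-.045,-.007,-.03,0)]+[(-.048,-.0084,-.03,0)]*6);print(q,Q[5])
q=run(Q[5],[(0,0,-.05,0)]*4);print(q,Q[6])
q=run(Q[6],[(0,0,-.06,0)]*4);print(q,Q[7])
q=run(Q[7],[(0,0,-.06,0)]*5);print(q,Q[8])
q=run(Q[8],[(0,0,.03,0)]*2);print(q,Q[9])
E
python3 t.py
```

```text
[ 59.3   3.7 -22.5 108.4   1.5  68.2  23.6] [ 56.    3.6 -18.6 108.5   1.3  68.1  24.2]
[ 20.6   5.2 -54.2 108.6   4.6  68.3 -47.9] [ 21.1   5.1 -53.7 108.7   4.5  68.3 -46.9]
[ 12.2  14.5 -54.5 111.4  13.6  60.7 -61. ] [ 12.4  14.6 -54.6 111.4  13.5  60.9 -60.7]
[ 47.5   4.4 -42.6  71.2   3.1 105.5  -6.9] [ 48.8   4.7 -43.8  70.7   3.4 105.8  -6.7]
[ 46.9   2.2 -44.8  53.2   5.9 112.6  -7.6] [ 17.7   6.3 -10.7  60.3   1.6 113.8  -5.1]
[-31.1  -2.3  35.7  47.6   3.5 113.8  -5.9] [-20.3   5.5  33.8  56.9  -2.9 114.8  -0.8]
[ 70.3  -6.3 -47.5  40.   -9.2 114.8   2.1] [-49.2   0.4  57.9  51.1   0.6 114.8  -3. ]
[-53.4  -5.1  53.6  62.3   7.2 107.   -8.4] [-51.6  -5.3  52.7  62.8   7.3 106.8  -8.4]
```

The min-norm IK model reproduces the arm's motion well, so I can plan in simulation: ratchet to about 30° of tilt, then find a path to the vial with the elbow on the feasible side.

```bash
cat > plan.py <<'E'
from sim import *
np.set_printoptions(precision=1,suppress=True,linewidth=170)
def lean(T):
    z=T[:,2];return np.degrees(np.arccos(-z[2])),np.degrees(np.arctan2(z[1],z[0]))
def go(q,p1,twist=0,T=None,st=50.):
    """straight world move, total twist spread; returns q, worst err"""
    p0,T0=tool(q);T=T0 if T is None else T
    p1=np.array(p1,float);n=int(max(1,np.ceil(np.linalg.norm(p1-p0)/st),np.ceil(abs(twist)/10)))
    for i in range(1,n+1):
        q=step(q,p0+(p1-p0)*i/n,T@R.from_euler('z',twist*i/n,degrees=True).as_matrix())
    a,B=tool(q);return q,np.linalg.norm(a-p1),T@R.from_euler('z',twist,degrees=True).as_matrix()
E
cat > t2.py <<'E'
from plan import *
q=Q[9];print(lean(tool(q)[1]))
for n in range(4):
    q=run(q,[(0,0,-.06,0)]*3);print(q,tool(q)[0],lean(tool(q)[1]))
# idealised: assume lean 30 az -12.8 at current position, elbow left; find q and try detours
T0=tool(Q[9])[1];ax=np.cross([0,0,-1],T0[:,2]);ax/=np.linalg.norm(ax)
T30=R.from_rotvec(np.radians(30-lean(T0)[0])*ax).as_matrix()@T0
q,e=ik(np.array([458,-102,600.]),T30,Q[9]);print(q,e)
tgt=np.array([592-5+19*.5,-150.8,58.])
pre=tgt+[-160,20,120]
import itertools
A=[(450,-400,450),(450,300,450),(650,0,600),(650,350,500),(600,-450,500),(350,-350,400),(350,350,400)]
out=[]
for d in [()]+[(a,) for a in A]+list(itertools.permutations(A,2)):
    x=q;T=T30
    for w in d:x,e,_=go(x,w,T=T,st=80)
    x,e,T=go(x,pre,-90,T,st=80);y,e2,T=go(x,tgt,0,T,st=40)
    out.append((e+e2+abs(lean(tool(y)[1])[0]-30),d,e,e2,lean(tool(y)[1]),y))
for o in sorted(out,key=lambda o:o[0])[:6]:print(*o)
E
python3 t2.py
```

```text
(np.float64(13.699829220739671), np.float64(-13.30265816664721))
[-53.3  -6.1  51.9  44.9   6.1 114.6  -8.9] [427.6 -94.5 862.9] (np.float64(24.114555565734616), np.float64(-1.3260471234212854))
[-38.3 -11.1  34.2  35.3   6.1 114.6  -9.4] [ 367.3 -101.   972.8] (np.float64(38.98207036241034), np.float64(3.427067765200978))
[-17.9 -17.6  14.7  29.8   6.1 114.6  -8.9] [ 254.8 -100.6 1058.5] (np.float64(52.31316083686204), np.float64(0.1630539873644202))
[ -8.  -20.9  12.3  18.8   1.1 114.6  -6.4] [ 145.4 -103.1 1143. ] (np.float64(67.01485421367748), np.float64(-2.8045772116171004))
[-25.6 -22.2  19.1  97.4  17.2  75.2 -19.1] 0.0012354303978755377
0.037647358487158354 ((650, 0, 600), (450, -400, 450)) 6.59808565532551e-05 0.03285109592727387 (np.float64(30.00473028170333), np.float64(-13.297987523921345)) [ 44.6  32.8 -39.2 127.  105.3  19.5  -8. ]
0.03833500736998506 ((450, 300, 450), (650, 350, 500)) 0.0005999987510796045 0.03298910591427463 (np.float64(30.00474590270463), np.float64(-13.297961523364194)) [ 44.5  32.7 -39.1 127.  105.3  19.5  -8.1]
0.03972062893752699 ((650, 350, 500), (650, 0, 600)) 0.0018311739133951128 0.0331279299108188 (np.float64(30.004761525113313), np.float64(-13.297935607229865)) [ 44.4  32.7 -38.9 127.  105.3  19.4  -8.2]
0.03996359834304161 ((600, -450, 500),) 0.0022466416694434544 0.032972885358066376 (np.float64(30.004744071315532), np.float64(-13.297964539428792)) [ 44.5  32.8 -39.1 127.  105.3  19.5  -8.1]
0.039991798402860074 ((350, -350, 400),) 0.001961933591289847 0.03325410258907313 (np.float64(30.004775762222497), np.float64(-13.297912371517201)) [ 44.3  32.7 -38.8 127.  105.4  19.3  -8.2]
0.04069065752582203 ((350, 350, 400), (600, -450, 500)) 0.0027293550665666837 0.03319248440899282 (np.float64(30.004768818050263), np.float64(-13.297923649629798)) [ 44.3  32.7 -38.9 127.  105.4  19.3  -8.2]
```

Call:
play_rows --increments '[0,0,-0.06,0,0,0,-0.06,0,0,0,-0.06,0,0,0,-0.06,0,0,0,-0.06,0]'

```text
clock: 10.92
tcp_pos: [429.8, -99.8, 808.7]
tool_rot: [163.1, -0.3, 77.3]
ft_force: [0.3, 0.0, -0.3]
gripper_width: 29.8
finger_force: 0.0
```

```bash
cat > st.py <<'E'
from rig import bot
import numpy as np
from scipy.spatial.transform import Rotation as R
np.set_printoptions(precision=2,suppress=True,linewidth=170)
s=bot.get_state();T=R.from_euler('xyz',s['tool_rot'],degrees=True).as_matrix()
print(s['clock'],s['joint_pos'].tolist(),s['tcp_pos'],s['tool_rot'],'lean',np.degrees(np.arccos(-T[2,2])),np.degrees(np.arctan2(T[1,2],T[0,2])),s['ft_force'],s['gripper_width'])
E
python3 st.py
```

```text
10.925 [-10.703780207298266, -0.6196279023034228, 18.798621619337254, 48.89086272320074, 1.328909904423952, 114.83106243774736, -3.8875565558863587] [429.81 -99.78 808.72] [163.12  -0.34  77.3 ] lean 16.88729582898452 -11.589716699678943 [ 0.26  0.04 -0.26] 29.819035650234266
```

Call:
play_rows --increments '[0,0,-0.0625,0,0,0,-0.0625,0,0,0,-0.0625,0,0,0,-0.0625,0,0,0,-0.0625,0]'

```text
clock: 11.55
tcp_pos: [390.4, -98.6, 852.6]
tool_rot: [157.4, -1.0, 77.3]
ft_force: [-0.4, -1.8, -0.1]
gripper_width: 30.1
finger_force: 0.0
```

```bash
python3 st.py
```

```text
11.55 [36.684916639589304, -3.409639145149692, -22.91046285889832, 45.636254188253176, -2.882948304667213, 114.83259908756968, -1.0740788853604597] [390.4  -98.55 852.59] [157.36  -1.03  77.32] lean 22.6673565162431 -10.197562568725884 [-0.37 -1.84 -0.15] 30.075458500850033
```

Call:
play_rows --increments '[0,0,-0.0625,0,0,0,-0.0625,0,0,0,-0.0625,0,0,0,-0.0625,0,0,0,-0.0625,0]'

```text
clock: 12.18
tcp_pos: [296.2, -82.1, 935.4]
tool_rot: [144.8, -1.2, 77.2]
ft_force: [-0.2, -0.1, -0.3]
gripper_width: 29.8
finger_force: 0.0
```

```bash
python3 st.py
```

```text
12.175 [12.593490736660609, -12.118226450954975, -1.9346191295146988, 42.05540154516686, -0.10315558450925211, 114.83056609698185, -2.6727938678465155] [296.22 -82.09 935.41] [144.79  -1.19  77.2 ] lean 35.2265158681629 -11.114715830567357 [-0.22 -0.09 -0.28] 29.759845018534246
```

Lean is now 35° toward azimuth -11°. I'll simulate the whole remaining path.

```bash
cat > t3.py <<'E'
from plan import *
q=np.array([12.5935,-12.1182,-1.9346,42.0554,-.1032,114.8306,-2.6728])
T=R.from_euler('xyz',[144.79,-1.19,77.2],degrees=True).as_matrix()
def show(n,q,e):print(n,q,tool(q)[0],'err',round(e,2),'lean',np.round(lean(tool(q)[1]),1))
for n,p,tw in [('a',(420,-110,650),-90),('b',(450,-120,400),0),('pre',(514,-135,183),0),('tgt',(598,-152,60),0),('up',(598,-152,84),0),('out',(500,-133,210),0),('m',(420,60,320),0),('bin',(515,228,290),0),('drop',(515,228,186),0),('bup',(505,228,300),0),('tw',(440,230,420),90),('bar',(600,209,325),0),('bar0',(404,253,158),0)]:
    q,e,T=go(q,p,tw,T);show(n,q,e)
E
python3 t3.py
```

```text
a [ 13.  -21.8  -4.3  92.7   2.4  77.2  84.7] [ 435.2 -102.1  654.2] err 17.59 lean [ 32.1 -15.9]
b [ 12.9 -21.8   0.7 125.5   2.3  41.6  84.5] [ 446.4 -144.8  398.2] err 25.14 lean [ 34.7 -15.8]
pre [ 11.1   3.8   2.  133.6  -9.2  11.1  98.6] [ 514.5 -135.5  193.2] err 10.18 lean [ 31.7 -10. ]
tgt [ 11.1  25.9   2.  119.2  -9.2  11.1  98.6] [ 607.8 -158.8   83.5] err 26.31 lean [ 24.  -10.6]
up [ 11.1  23.2   2.  120.3  -9.2  11.1  98.6] [ 605.5 -158.   104.9] err 22.99 lean [ 25.6 -10.5]
out [ 53.6  -1.1 -40.1 136.  -11.7  11.1 101.1] [ 499.4 -133.5  214.2] err 4.27 lean [ 34.  -10.5]
m [-12.3 -21.6 -14.5 136.   25.3  39.2  33.5] [420.  60. 320.] err 0.0 lean [ 35.2 -11.1]
bin [-10.    3.7 -36.2 121.1  46.7  45.1   0.3] [515. 228. 290.] err 0.0 lean [ 35.2 -11.1]
drop [-15.1  14.4 -33.1 127.1  66.8  40.6 -22.3] [515. 228. 186.] err 0.0 lean [ 35.2 -11.1]
bup [ -9.3   1.9 -37.3 121.2  44.5  45.9   1.8] [505. 228. 300.] err 0.0 lean [ 35.2 -11.1]
tw [ -3.  -13.6 -42.  115.3  23.9  56.8 -69. ] [440. 230. 420.] err 0.0 lean [ 35.2 -11.1]
bar [  2.3   8.5 -41.7 111.9  46.1  46.4 -79.4] [600. 209. 325.] err 0.02 lean [ 35.2 -11.1]
bar0 [ -18.9   14.5  -45.6  135.    68.3   48.3 -130. ] [404. 253. 158.] err 0.0 lean [ 35.2 -11.1]
```

```bash
cat > t4.py <<'E'
from plan import *
import itertools
q00=np.array([12.5935,-12.1182,-1.9346,42.0554,-.1032,114.8306,-2.6728])
T0=R.from_euler('xyz',[144.79,-1.19,77.2],degrees=True).as_matrix()
A=[(520,200,450),(600,250,500),(650,0,550),(500,-450,450),(600,-400,550),(420,300,350),(500,50,350),(420,-300,350),(650,-150,480)]
q0,e0,_=go(q00,(500,-90,700),0,T0,st=80);print(q0,e0)
out=[]
for d in [(a,) for a in A]+list(itertools.permutations(A,2)):
  for k in range(len(d)+1):   # at which leg to twist
    x=q0;T=T0;E=0;nd=list(d)+[(514,-135,183)]
    for i,w in enumerate(nd):x,e,T=go(x,w,-90 if i==k else 0,T,st=80);E+=e
    y,e2,T=go(x,(598,-152,60),0,T,st=40)
    l=np.linalg.norm(np.diff(np.array([(500,-90,700)]+nd),axis=0),axis=1).sum()
    out.append((E+e2+.002*l,k,d,E,e2,y.round(),x.round()))
for o in sorted(out,key=lambda o:o[0])[:8]:print(*o)
E
python3 t4.py
```

```text
[ 12.2 -15.8  -5.   84.4   1.1  76.2  -6.1] 0.0004070358807795723
13.964408317454916 1 ((520, 200, 450), (600, 250, 500)) 11.971679182754832 0.00022975465841533875 [ 58.  40. -54. 130. 121.  30. -17.] [ 27.   4. -21. 135.  40.  12.  45.]
15.543763511009782 0 ((420, -300, 350), (520, 200, 450)) 12.815553730221009 0.00025920905155319286 [ 57.  40. -53. 130. 122.  29. -18.] [ 23.   4. -17. 135.  42.  12.  42.]
15.695340283160874 0 ((650, 0, 550), (420, 300, 350)) 13.428041801193926 0.0004095815690981251 [ 54.  38. -49. 130. 124.  26. -22.] [ 10.   4.  -3. 135.  36.  11.  48.]
16.059967994139257 0 ((650, -150, 480), (420, 300, 350)) 13.519325815915506 0.0004170013015133879 [ 54.  37. -49. 130. 124.  26. -22.] [  9.   4.  -3. 135.  36.  11.  48.]
16.471939395279882 1 ((500, 50, 350), (600, 250, 500)) 14.167124397884214 0.00022920918957556005 [ 58.  40. -54. 130. 121.  29. -18.] [ 20.   4. -15. 135.  48.  12.  36.]
16.932787092994438 1 ((420, 300, 350), (600, 250, 500)) 14.381049829681416 0.00023642433488831185 [ 57.  40. -53. 130. 122.  29. -18.] [ 19.   4. -14. 135.  48.  12.  36.]
17.534288528919614 1 ((600, 250, 500), (520, 200, 450)) 15.649767955964375 0.00024469646710280015 [ 57.  40. -53. 130. 122.  29. -18.] [ 14.   4. -10. 136.  50.  12.  33.]
18.720564651250044 0 ((600, 250, 500), (500, 50, 350)) 16.868560518661205 0.00036863237998296564 [ 53.  37. -48. 130. 125.  26. -23.] [  6.   4.  -2. 136.  52.  11.  30.]
```

```bash
cat >> plan.py <<'E'
def gor(q,p1,twist=0,st=60.):
    """realistic: orientation left by each row is kept; each row heads for p1"""
    p0,T=tool(q);p1=np.array(p1,float);n=int(max(1,np.ceil(np.linalg.norm(p1-p0)/st),np.ceil(abs(twist)/10)))
    for i in range(n):
        p,T=tool(q);q=step(q,p+(p1-p)/(n-i),T@R.from_euler('z',twist/n,degrees=True).as_matrix(),it=12)
    return q,np.linalg.norm(tool(q)[0]-p1)
E
cat > t5.py <<'E'
from plan import *
q00=np.array([12.5935,-12.1182,-1.9346,42.0554,-.1032,114.8306,-2.6728])
q0,_=gor(q00,(500,-90,700))
out=[]
for d in [((520,200,450),(600,250,500)),((500,50,350),),((520,200,450),),((600,250,500),),((650,0,550),(420,300,350)),((420,300,350),)]:
  for k in (0,len(d)):
    x=q0
    for i,w in enumerate(d):x,e=gor(x,w,-90 if i==k else 0)
    for pre in [(514,-135,183),(540,-140,230),(540,-140,150),(500,-200,200),(560,-146,200)]:
      z,e1=gor(x,pre,-90 if k==len(d) else 0);y,e2=gor(z,(598,-152,60),0,40);y,e2=gor(y,(598,-152,60))
      out.append((-lean(tool(y)[1])[0]+3*e2,k,d,pre,e1,e2,np.round(lean(tool(y)[1]),1),R.from_matrix(tool(y)[1]).as_euler('xyz',degrees=True),y.round(),z.round()))
for o in sorted(out,key=lambda o:o[0])[:8]:print(*o)
E
python3 t5.py
```

```text
-35.23321407584978 2 ((650, 0, 550), (420, 300, 350)) (540, -140, 150) 0.034023354493505874 0.00012532365128698636 [ 35.2 -11.1] [178.5  35.2 166.4] [ 57.  39. -53. 130. 122.  29. -19.] [ 59.  16. -51. 136. 103.  12. -10.]
-35.21892042820308 0 ((650, 0, 550), (420, 300, 350)) (540, -140, 150) 0.024381261309726853 0.00012357901412407427 [ 35.2 -11.2] [178.6  35.2 166.4] [ 57.  40. -53. 130. 122.  29. -18.] [ 59.  16. -51. 136. 103.  12.  -9.]
-34.92502979778837 2 ((650, 0, 550), (420, 300, 350)) (500, -200, 200) 32.21661465362967 0.0038579200585642263 [ 34.9 -29.3] [-171.1   33.9  166.4] [ 11.  29.  -8. 129. 120.  20. -38.] [-16.   2.  24. 136.  52.  15.  34.]
-34.79298080026932 0 ((420, 300, 350),) (540, -140, 150) 4.3408502138523214e-05 0.0001198863762983807 [ 34.8 -13. ] [179.7  34.8 166.4] [ 54.  38. -50. 130. 121.  28. -20.] [ 53.  15. -46. 136. 100.  12.  -8.]
-34.67748286001089 0 ((420, 300, 350),) (500, -200, 200) 29.937843638030916 0.0029517514756977393 [ 34.7 -28.6] [-171.6   33.8  166.4] [ 13.  29. -11. 129. 119.  21. -36.] [ -8.   2.  16. 136.  51.  14.  35.]
-34.527142046290145 0 ((650, 0, 550), (420, 300, 350)) (500, -200, 200) 28.622423646051054 0.002410202166020553 [ 34.5 -28.2] [-171.8   33.7  166.4] [ 15.  29. -12. 129. 119.  21. -35.] [ -2.   2.  10. 136.  50.  14.  36.]
-33.791721689345664 1 ((500, 50, 350),) (540, -140, 150) 0.04374608127568969 6.348285951773537e-05 [ 33.8 -13.4] [179.9  33.8 166.4] [ 51.  36. -47. 129. 118.  26. -18.] [ 50.  14. -43. 135.  91.  11.   0.]
-33.414731979123566 2 ((520, 200, 450), (600, 250, 500)) (540, -140, 150) 5.3125963169839984e-05 4.694127120306559e-05 [ 33.4 -16.2] [-178.6   33.4  166.4] [ 44.  33. -40. 129. 118.  24. -22.] [ 40.  13. -34. 135.  87.  11.   2.]
```

```bash
cat > t6.py <<'E'
from plan import *
import sys
# legs: list of (p) or ('tw',deg); prints rounded tool increments per leg and simulates them
def legs(q,pT,L_,st=50):
    p,T=pT
    for l in L_:
        if l[0]=='tw':
            n=int(np.ceil(abs(l[1])/10));r=[0,0,0,l[1]/n];p1=p
        else:
            d=T.T@(np.array(l[:3],float)-p);s=l[3] if len(l)>3 else st;n=int(np.ceil(np.linalg.norm(d)/s));r=list(np.round(d/n/1e3,4))+[0];p1=p+T@(np.array(r[:3])*1e3*n)
        q=run(q,[r]*n);T=T@R.from_euler('z',r[3]*n,degrees=True).as_matrix();p=p1
        a,B=tool(q);print(l,n,'x',r,'| q',q.round(),'err',(a-p).round(1),'lean',np.round(lean(B),1))
    return q
def cur():
    from rig import bot
    s=bot.get_state();return s['joint_pos'].copy(),(s['tcp_pos'],R.from_euler('xyz',s['tool_rot'],degrees=True).as_matrix())
E
python3 - <<'E'
from t6 import *
q,pT=cur()
for x in [[(500,-90,700),(420,300,350),('tw',-90),(480,-60,200),(540,-140,150),(598,-152,60,30)],[(500,-90,700),('tw',-90),(420,300,350),(480,-60,200),(540,-140,150),(598,-152,60,30)],[(500,-90,700),(650,0,550),(420,300,350),('tw',-90),(480,-60,200),(540,-140,150),(598,-152,60,30)]]:
    legs(q,pT,x);print()
E
```

```text
(500, -90, 700) 7 x [np.float64(0.0046), np.float64(0.0039), np.float64(0.0441), 0] | q [ 12. -12.  -6.  80.   2.  76.  -7.] err [35.1 -2.7 10.9] lean [ 35.2 -11.1]
(420, 300, 350) 11 x [np.float64(0.0323), np.float64(-0.0309), np.float64(0.0179), 0] | q [ 15.  -1. -72. 114.  38.  58. -89.] err [35.  -2.6 10.9] lean [ 35.2 -11.1]
('tw', -90) 9 x [0, 0, 0, -10.0] | q [ 13.  -1. -70. 114.  39.  58.   1.] err [35.  -2.6 10.9] lean [ 35.2 -11.1]
(480, -60, 200) 8 x [np.float64(-0.0038), np.float64(-0.0426), np.float64(0.0246), 0] | q [-12.  -0.  11. 138.  40.  11.  38.] err [35.  -2.6 10.8] lean [ 35.2 -11.1]
(540, -140, 150) 3 x [np.float64(-0.0114), np.float64(-0.0218), np.float64(0.0279), 0] | q [ 43.  14. -36. 130.  65.  11.  25.] err [33.2 -1.5 16.2] lean [ 33.3 -13.1]
(598, -152, 60, 30) 4 x [np.float64(0.0009), np.float64(-0.0002), np.float64(0.0269), 0] | q [ 41.  32. -35. 125. 112.  18. -16.] err [29.9 -2.9 14.3] lean [ 33.3 -13.1]

(500, -90, 700) 7 x [np.float64(0.0046), np.float64(0.0039), np.float64(0.0441), 0] | q [ 12. -12.  -6.  80.   2.  76.  -7.] err [35.1 -2.7 10.9] le
[... 1212 characters left out ...]
 | q [-10.  -0. -47. 114.  39.  58. -89.] err [35.1 -2.7 10.9] lean [ 35.2 -11.2]
('tw', -90) 9 x [0, 0, 0, -10.0] | q [-11.  -0. -47. 114.  39.  58.   1.] err [35.1 -2.7 10.9] lean [ 35.2 -11.2]
(480, -60, 200) 8 x [np.float64(-0.0038), np.float64(-0.0426), np.float64(0.0246), 0] | q [ -5.  -0.   4. 138.  40.  11.  38.] err [34.8 -2.8 11.2] lean [ 35.3 -11.2]
(540, -140, 150) 3 x [np.float64(-0.0114), np.float64(-0.0219), np.float64(0.0278), 0] | q [ 43.  14. -36. 130.  68.  11.  22.] err [33.3 -1.7 16. ] lean [ 33.6 -13.3]
(598, -152, 60, 30) 4 x [np.float64(0.0009), np.float64(-0.0002), np.float64(0.0269), 0] | q [ 42.  32. -36. 125. 113.  19. -17.] err [30.2 -3.4 14.3] lean [ 33.6 -13.3]
```

Call:
play_rows --increments '[0.0046,0.0039,0.0441,0,0.0046,0.0039,0.0441,0,0.0046,0.0039,0.0441,0,0.0046,0.0039,0.0441,0,0.0046,0.0039,0.0441,0]' --jaw 42

```text
clock: 12.8
tcp_pos: [443.9, -87.6, 763.5]
tool_rot: [145.1, -1.2, 77.3]
ft_force: [0.7, -0.2, 0.6]
gripper_width: 35.9
finger_force: 0.0
```

Call:
play_rows --increments '[0.0046,0.0039,0.0441,0,0.0046,0.0039,0.0441,0,0,0,0,-10,0,0,0,-10,0,0,0,-10]'

```text
clock: 13.42
tcp_pos: [501.2, -90.0, 696.8]
tool_rot: [148.4, 15.7, 102.8]
ft_force: [-0.3, -0.2, 0.1]
gripper_width: 36.0
finger_force: 0.0
```

Call:
play_rows --increments '[0,0,0,-10,0,0,0,-10,0,0,0,-10,0,0,0,-10,0,0,0,-10]'

```text
clock: 14.05
tcp_pos: [501.2, -90.1, 696.8]
tool_rot: [171.9, 34.1, 154.7]
ft_force: [-0.4, -1.0, 1.3]
gripper_width: 35.8
finger_force: 0.0
```

Call:
play_rows --increments '[0,0,0,-10,0.0309,0.0323,0.0179,0,0.0309,0.0323,0.0179,0,0.0309,0.0323,0.0179,0]'

```text
clock: 14.55
tcp_pos: [478.4, 17.4, 600.7]
tool_rot: [178.5, 34.9, 166.4]
ft_force: [-0.1, 0.1, -0.6]
gripper_width: 35.9
finger_force: 0.0
```

```bash
python3 st.py; python3 -c "
from t6 import *
q,pT=cur()
legs(q,pT,[(420,300,350),(480,-60,200),(540,-140,150),(598,-152,60,30)])
legs(q,pT,[(480,-60,200),(540,-140,150),(598,-152,60,30)])"
```

```text
14.55 [-2.0146824706177195, -17.61512892626047, -8.703989003813923, 96.98017042965037, 10.532916213416593, 68.03204626817018, 64.6943102892227] [478.39  17.38 600.75] [178.47  34.86 166.4 ] lean 34.89405837938233 -10.930489236543615 [-0.08  0.1  -0.57] 35.9210765042955
(420, 300, 350) 8 x [np.float64(0.0306), np.float64(0.0322), np.float64(0.0178), 0] | q [ -3.  -1. -54. 115.  38.  58.   1.] err [27.6 -3.5  8.7] lean [ 34.9 -10.9]
(480, -60, 200) 8 x [np.float64(-0.004), np.float64(-0.0427), np.float64(0.0244), 0] | q [ 20.  -1. -22. 136.  34.  16.  43.] err [28.6 -0.3 14.4] lean [ 32.9 -14.4]
(540, -140, 150) 3 x [np.float64(-0.0115), np.float64(-0.0219), np.float64(0.0279), 0] | q [ 42.  14. -35. 131.  65.  11.  24.] err [25.  -2.4 13.6] lean [ 32.9 -14.4]
(598, -152, 60, 30) 4 x [np.float64(0.0007), np.float64(-0.0002), np.float64(0.0269), 0] | q [ 40.  31. -34. 126. 112.  18. -17.] err [21.  -5.2 11.6] lean [ 32.9 -14.4]
(480, -60, 200) 9 x [np.float64(0.0237), np.float64(-0.0093), np.float64(0.0376), 0] | q [  3.  -1.  -6. 135.  31.  18.  46.] err [27.6 -0.7 18.5] lean [ 32.  -14.9]
(540, -140, 150) 3 x [np.float64(-0.0117), np.float64(-0.022), np.float64(0.0277), 0] | q [ 35.  12. -27. 130.  51.  11.  37.] err [23.  -2.9 16.9] lean [ 32.  -14.9]
(598, -152, 60, 30) 4 x [np.float64(0.0007), np.float64(-0.0002), np.float64(0.0269), 0] | q [ 37.  30. -30. 126. 108.  16. -14.] err [17.6 -5.8 14. ] lean [ 32.  -14.9]
```

Call:
play_rows --increments '[0.0237,-0.0093,0.0376,0,0.0237,-0.0093,0.0376,0,0.0237,-0.0093,0.0376,0,0.0237,-0.0093,0.0376,0,0.0237,-0.0093,0.0376,0]'

```text
clock: 15.18
tcp_pos: [479.7, -27.0, 377.6]
tool_rot: [178.5, 34.9, 166.4]
ft_force: [1.0, -0.6, 1.0]
gripper_width: 35.7
finger_force: 0.0
```

Call:
play_rows --increments '[0.0237,-0.0093,0.0376,0,0.0237,-0.0093,0.0376,0,0.0237,-0.0093,0.0376,0,0.0237,-0.0093,0.0376,0,0,0,0,0]'

```text
clock: 15.8
tcp_pos: [479.2, -62.3, 197.6]
tool_rot: [178.7, 34.6, 166.4]
ft_force: [0.1, -0.7, 1.1]
gripper_width: 35.6
finger_force: 0.0
```

```bash
python3 st.py; python3 -c "
from t6 import *
q,pT=cur()
legs(q,pT,[(540,-140,150,40),(598,-152,60,30)])"
```

```text
15.8 [8.369869037456429, -1.6906004095315839, -8.723731440333834, 138.00964870758747, 33.71319374238855, 11.56109033057883, 45.1846095516211] [479.15 -62.26 197.57] [178.73  34.56 166.44] lean 34.57905950188844 -11.332458408795903 [ 0.07 -0.65  1.1 ] 35.615420350829694
(540, -140, 150, 40) 3 x [np.float64(-0.0122), np.float64(-0.021), np.float64(0.0272), 0] | q [ 45.  13. -38. 131.  63.  11.  27.] err [24.2 -1.9 18.1] lean [ 33.1 -13.2]
(598, -152, 60, 30) 4 x [np.float64(0.0005), np.float64(-0.0001), np.float64(0.027), 0] | q [ 42.  31. -36. 126. 112.  18. -15.] err [21.5 -3.2 16.6] lean [ 33.1 -13.2]
```

Call:
play_rows --increments '[-0.0061,-0.0105,0.0136,0,-0.0061,-0.0105,0.0136,0,-0.0061,-0.0105,0.0136,0,-0.0061,-0.0105,0.0136,0]'

```text
clock: 16.3
tcp_pos: [507.0, -95.8, 182.0]
tool_rot: [-179.8, 34.3, 167.2]
ft_force: [0.1, 0.4, -1.0]
gripper_width: 36.2
finger_force: 0.0
```

Call:
play_rows --increments '[-0.0061,-0.0105,0.0136,0,-0.0061,-0.0105,0.0136,0,0,0,0,0]'

```text
clock: 16.68
tcp_pos: [526.6, -123.2, 164.9]
tool_rot: [-179.8, 34.1, 167.0]
ft_force: [-0.0, -0.6, 0.2]
gripper_width: 36.1
finger_force: 0.0
```

```bash
python3 st.py; python3 - <<'E'
from h import *
import cv2
s=bot.get_state();im=vision.get_image("wrist")
V=place([582.5,-225,np.radians(8.28)],[(20,72,77),(20,72,68)]);pp=wproj(s,V);print(V,pp)
cv2.drawMarker(im,tuple(int(v) for v in pp[0].round()),(0,0,255),cv2.MARKER_CROSS,12,1)
cv2.imwrite("pics/w3.png",im)
E
```

```text
16.675 [46.18521220935552, 11.351164402784338, -40.536339190902005, 131.83145735975052, 63.58849831026245, 11.2455901064686, 25.368287539211245] [ 526.61 -123.16  164.87] [-179.84   34.13  166.98] lean 34.13512783070548 -13.305924456870407 [-0.01 -0.64  0.19] 36.07190752494603
[[ 591.92274603 -150.87030381   77.        ]
 [ 591.92274603 -150.87030381   68.        ]] [[304.24498195 199.63162046]
 [304.5530611  190.80038877]]
```

View pics/w3.png

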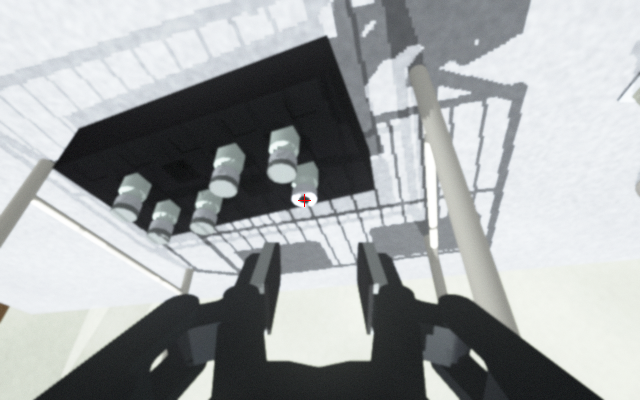

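The used vial's bare crimp ring is at (304,199), exactly where predicted. I plan the final approach along the tool axis.

```bash
python3 -c "
from t6 import *
q,pT=cur()
a=pT[1][:,2];t=np.array([598,-152,60.])
legs(q,pT,[tuple(t-40*a)+(25,),tuple(t)+(15,),(598,-152,86,13)])"
```

```text
(np.float64(576.1528745528587), np.float64(-146.87866214185254), np.float64(93.11306401164921), 25) 4 x [np.float64(-0.0012), np.float64(-0.0032), np.float64(0.0224), 0] | q [ 42.  26. -35. 127. 107.  15. -12.] err [34.6 -6.7 15.3] lean [ 34.1 -13.2]
(np.float64(598.0), np.float64(-152.0), np.float64(60.0), 15) 3 x [np.float64(0.0), np.float64(0.0), np.float64(0.0134), 0] | q [ 43.  33. -37. 125. 114.  19. -17.] err [34.6 -6.7 15.3] lean [ 34.1 -13.2]
(598, -152, 86, 13) 2 x [np.float64(-0.0072), np.float64(0.0), np.float64(-0.0108), 0] | q [ 40.  28. -34. 125. 105.  15. -10.] err [34.6 -6.7 15.3] lean [ 34.1 -13.2]
```

Call:
play_rows --increments '[-0.0006,-0.0016,0.0112,0,-0.0006,-0.0016,0.0112,0,-0.0006,-0.0016,0.0112,0,-0.0006,-0.0016,0.0112,0]'

```text
clock: 17.23
tcp_pos: [551.1, -133.8, 128.7]
tool_rot: [-179.8, 34.2, 167.1]
ft_force: [-0.7, -0.1, 0.5]
gripper_width: 35.6
finger_force: 0.0
```

Call:
play_rows --increments '[-0.0006,-0.0016,0.0112,0,-0.0006,-0.0016,0.0112,0,-0.0006,-0.0016,0.0112,0,-0.0006,-0.0016,0.0112,0,0,0,0,0]'

```text
clock: 17.85
tcp_pos: [575.7, -146.1, 92.3]
tool_rot: [-179.9, 34.1, 167.1]
ft_force: [0.9, -0.8, -0.5]
gripper_width: 35.8
finger_force: 0.0
```

```bash
python3 st.py; python3 -c "
from t6 import *
q,pT=cur()
legs(q,pT,[(598,-152,60,10),(598,-152,86,9)])"
```

```text
17.85 [41.503889037418766, 25.92562430237705, -35.575542235224944, 127.38122585640579, 105.73555831672479, 15.150624384761526, -11.274966734486984] [ 575.67 -146.14   92.27] [-179.91   34.06  167.09] lean 34.06364529804477 -13.075741485374309 [ 0.94 -0.82 -0.45] 35.78487078718307
(598, -152, 60, 10) 4 x [np.float64(-0.0003), np.float64(-0.0002), np.float64(0.0099), 0] | q [ 42.  33. -37. 125. 113.  19. -16.] err [36.5 -4.  16.6] lean [ 34.1 -13.1]
(598, -152, 86, 9) 3 x [np.float64(-0.0048), np.float64(0.0), np.float64(-0.0072), 0] | q [ 40.  28. -34. 124. 104.  15.  -9.] err [36.5 -4.  16.6] lean [ 34.1 -13.1]
```

Call:
play_rows --increments '[-0.0003,-0.0002,0.0099,0,-0.0003,-0.0002,0.0099,0,-0.0003,-0.0002,0.0099,0,-0.0003,-0.0002,0.0099,0,0,0,0,0]'

```text
clock: 18.48
tcp_pos: [597.4, -152.1, 58.3]
tool_rot: [179.9, 33.9, 167.0]
ft_force: [-0.2, 0.2, 0.1]
gripper_width: 35.8
finger_force: 0.0
```

Call:
play_rows --increments '[0,0,0,0,0,0,0,0,0,0,0,0,0,0,0,0]' --jaw 0

```text
clock: 18.98
tcp_pos: [597.4, -152.1, 59.2]
tool_rot: [180.0, 34.0, 167.0]
ft_force: [-0.6, 0.7, 1.5]
gripper_width: 18.9
finger_force: 58.8
```

```bash
python3 st.py
```

```text
18.975 [42.532718157480204, 32.780595971927, -37.232480153349655, 124.75084805927304, 113.19861535747789, 18.96498482712235, -15.830855601800566] [ 597.36 -152.12   59.21] [179.95  34.   167.02] lean 33.99787865952198 -12.900410531747662 [-0.61  0.66  1.48] 18.856706308651166
```

Call:
play_rows --increments '[-0.003,0,-0.0044,0,-0.003,0,-0.0044,0,-0.003,0,-0.0044,0]'

```text
clock: 19.35
tcp_pos: [597.6, -152.1, 75.6]
tool_rot: [179.9, 34.0, 167.0]
ft_force: [0.3, 0.1, -0.4]
gripper_width: 18.9
finger_force: 58.7
```

Call:
play_rows --increments '[-0.003,0,-0.0044,0,-0.003,0,-0.0044,0,-0.003,0,-0.0044,0]'

```text
clock: 19.73
tcp_pos: [597.6, -152.1, 91.5]
tool_rot: [179.9, 34.0, 167.0]
ft_force: [0.3, 0.6, -0.4]
gripper_width: 18.7
finger_force: 58.7
```

```bash
python3 st.py; python3 -c "
from t6 import *
q,pT=cur()
a=pT[1][:,2];t=pT[0]-125*a
legs(q,pT,[tuple(t)+(16,),(450,0,330,40),(505,228,330,45),(505,228,200,35),(495,230,310,40),(440,230,420,40),('tw',90),(600,209,420)])"
```

```text
19.725 [39.89144841698829, 27.422097122105022, -33.85280971570239, 124.41377026443334, 101.15773568370375, 14.653722263916043, -6.221510572981312] [ 597.56 -152.11   91.52] [179.95  34.   167.02] lean 34.0022132638505 -12.888541294124588 [ 0.32  0.63 -0.36] 18.70942508545943
(np.float64(529.4207398187102), np.float64(-136.52055960955525), np.float64(195.14649783883374), 16) 8 x [np.float64(0.0), np.float64(-0.0), np.float64(-0.0156), 0] | q [ 64.  11. -58. 129.  46.  15.  44.] err [36.3 -3.9 16.3] lean [ 34.  -12.9]
(450, 0, 330, 40) 6 x [np.float64(0.0024), np.float64(0.0192), np.float64(-0.0287), 0] | q [ 42. -21. -43. 128. -10.  35.  81.] err [36.3 -3.9 16.3] lean [ 34.  -12.9]
(505, 228, 330, 45) 6 x [np.float64(-0.0004), np.float64(0.0391), np.float64(0.0002), 0] | q [ 26.   5. -72. 113.  43.  53.  10.] err [36.3 -3.9 16.3] lean [ 34.  -12.9]
(505, 228, 200, 35) 4 x [np.float64(0.0182), np.float64(-0.0), np.float64(0.027), 0] | q [ 11.  20. -62. 122.  67.  51. -16.] err [36.3 -3.9 16.4] lean [ 34.  -12.9]
(495, 230, 310, 40) 3 x [np.float64(-0.0177), np.float64(-0.0001), np.float64(-0.0323), 0] | q [ 25.   6. -72. 116.  46.  53.   5.] err [36.3 -3.9 16.4] lean [ 34.  -12.9]
(440, 230, 420, 40) 4 x [np.float64(-0.0042), np.float64(-0.003), np.float64(-0.0303), 0] | q [ 23. -15. -59. 110.  16.  56.  33.] err [36.3 -4.  16.4] lean [ 34.  -12.9]
('tw', 90) 9 x [0, 0, 0, 10.0] | q [ 36. -22. -66. 110.   4.  54. -47.] err [36.4 -3.9 16.4] lean [ 34.  -12.9]
(600, 209, 420) 4 x [np.float64(0.0038), np.float64(0.0333), np.float64(0.0225), 0] | q [ 27.  12. -69.  98.  44.  62. -69.] err [36.4 -3.9 16.4] lean [ 34.  -12.9]
```

Call:
play_rows --increments '[0,0,-0.013,0,0,0,-0.0156,0,0,0,-0.0156,0,0,0,-0.0156,0]'

```text
clock: 20.23
tcp_pos: [564.7, -144.4, 141.3]
tool_rot: [180.0, 34.0, 167.0]
ft_force: [0.3, 1.1, -0.4]
gripper_width: 19.0
finger_force: 58.7
```

Call:
play_rows --increments '[0,0,-0.0156,0,0,0,-0.0156,0,0,0,-0.0156,0,0,0,-0.0156,0]'

```text
clock: 20.72
tcp_pos: [530.7, -136.6, 193.0]
tool_rot: [180.0, 34.0, 167.1]
ft_force: [0.3, -0.3, 0.3]
gripper_width: 18.5
finger_force: 58.7
```

```bash
python3 st.py; python3 -c "
from t6 import *
q,pT=cur()
legs(q,pT,[(490,0,290,35),(505,228,330,40),(505,228,200,35)])"
```

```text
20.725 [62.61789651157109, 11.088070116747073, -55.6613319160986, 129.22355527344394, 47.22000323633606, 14.504567637875924, 44.32465896251687] [ 530.7  -136.56  192.95] [179.97  34.01 167.06] lean 34.00703161108726 -12.884134523686164 [ 0.28 -0.33  0.34] 18.53371805378516
(490, 0, 290, 35) 5 x [np.float64(0.0008), np.float64(0.0248), np.float64(-0.0239), 0] | q [ 56. -14. -58. 128.  -5.  27.  76.] err [ 35.7 -10.4  13.6] lean [ 34.  -12.9]
(505, 228, 330, 40) 6 x [np.float64(0.0013), np.float64(0.0376), np.float64(-0.0089), 0] | q [ 28.   5. -73. 114.  43.  52.  10.] err [ 35.7 -10.4  13.6] lean [ 34.  -12.9]
(505, 228, 200, 35) 4 x [np.float64(0.0182), np.float64(-0.0), np.float64(0.0269), 0] | q [ 12.  20. -62. 123.  68.  51. -16.] err [ 35.6 -10.4  13.7] lean [ 34.  -12.9]
```

Call:
play_rows --increments '[0.0008,0.0248,-0.0239,0,0.0008,0.0248,-0.0239,0,0.0008,0.0248,-0.0239,0,0.0008,0.0248,-0.0239,0,0.0008,0.0248,-0.0239,0]'

```text
clock: 21.35
tcp_pos: [492.3, -10.1, 283.4]
tool_rot: [-179.8, 33.9, 167.0]
ft_force: [0.1, -0.1, -1.7]
gripper_width: 18.5
finger_force: 58.8
```

Call:
play_rows --increments '[0.0013,0.0376,-0.0089,0,0.0013,0.0376,-0.0089,0,0.0013,0.0376,-0.0089,0,0.0013,0.0376,-0.0089,0,0.0013,0.0376,-0.0089,0]'

```text
clock: 21.98
tcp_pos: [501.8, 157.0, 310.0]
tool_rot: [-179.7, 33.1, 167.1]
ft_force: [-1.0, -0.5, 0.1]
gripper_width: 18.2
finger_force: 58.9
```

```bash
python3 st.py; python3 -c "
from t6 import *
q,pT=cur()
legs(q,pT,[(515,228,330,40),(515,228,186,24)])"
```

```text
21.975 [41.61974406863272, -3.2425790824175293, -72.59015295729093, 119.40383998929114, 30.700399181136767, 41.29823662654715, 25.709731714518956] [501.75 157.02 310.02] [-179.67   33.14  167.13] lean 33.143719587181494 -13.48010355704127 [-0.96 -0.54  0.12] 18.196851672965145
(515, 228, 330, 40) 2 x [np.float64(-0.0043), np.float64(0.036), np.float64(-0.0094), 0] | q [ 27.   8. -73. 112.  45.  55.   9.] err [ 38.5 -10.2  12.8] lean [ 33.1 -13.5]
(515, 228, 186, 24) 7 x [np.float64(0.0113), np.float64(0.0001), np.float64(0.0172), 0] | q [ 12.  23. -61. 122.  70.  52. -16.] err [ 38.5 -10.2  12.8] lean [ 33.1 -13.5]
```

Call:
play_rows --increments '[-0.0022,0.018,-0.0047,0,-0.0022,0.018,-0.0047,0,-0.0022,0.018,-0.0047,0,-0.0022,0.018,-0.0047,0,0,0,0,0]'

```text
clock: 22.6
tcp_pos: [514.6, 229.1, 329.7]
tool_rot: [-179.8, 32.9, 167.3]
ft_force: [0.0, 0.1, 0.4]
gripper_width: 18.5
finger_force: 58.9
```

```bash
python3 st.py; python3 -c "
from t6 import *
q,pT=cur()
legs(q,pT,[(516,228,186,24)])"
```

```text
22.6 [26.51101281027672, 8.886671958507158, -72.42996764622531, 112.0707202749573, 45.5011596236085, 54.90492502505927, 9.11399670670453] [514.55 229.06 329.66] [-179.8    32.94  167.3 ] lean 32.938679093046595 -13.074439651708033 [0.02 0.14 0.37] 18.541495573316276
(516, 228, 186, 24) 6 x [np.float64(0.0128), np.float64(-0.0), np.float64(0.0202), 0] | q [ 12.  24. -61. 121.  70.  52. -16.] err [39.5 -7.2 11.8] lean [ 32.9 -13.1]
```

Call:
play_rows --increments '[0.0128,0,0.0202,0,0.0128,0,0.0202,0,0.0128,0,0.0202,0]'

```text
clock: 22.98
tcp_pos: [515.4, 226.0, 257.1]
tool_rot: [-179.7, 33.0, 167.2]
ft_force: [0.9, -1.1, 0.8]
gripper_width: 18.5
finger_force: 58.9
```

Call:
play_rows --increments '[0.0128,0,0.0202,0,0.0128,0,0.0202,0,0.0128,0,0.0202,0,0,0,0,0]'

```text
clock: 23.48
tcp_pos: [515.5, 225.5, 185.0]
tool_rot: [-179.6, 32.9, 167.3]
ft_force: [-0.9, -0.1, 0.2]
gripper_width: 18.6
finger_force: 58.9
```

```bash
python3 st.py; python3 - <<'E'
from h import *
import cv2
s=bot.get_state();im=vision.get_image("wrist")
cv2.imwrite("pics/w4.png",im)
E
```

```text
23.475 [11.230525377683996, 23.188044076263704, -60.766303923639526, 121.28474363682841, 69.33638303418331, 51.668410547649316, -15.854536445228243] [515.53 225.5  185.05] [-179.6    32.86  167.25] lean 32.86206779783702 -13.487122826318709 [-0.89 -0.08  0.19] 18.644211993812394
```

View pics/w4.png

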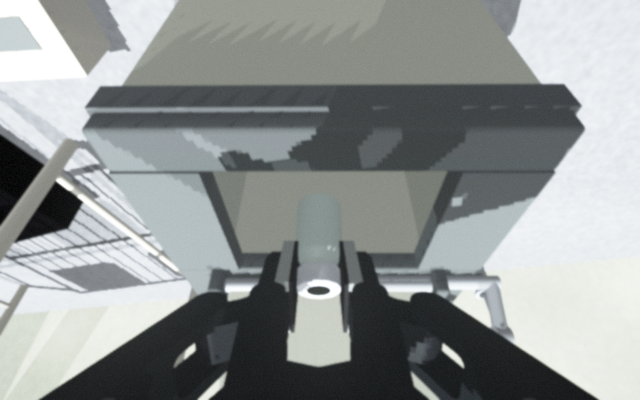

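The vial hangs at (320,240), inside the mouth opening (205–455 across). I release it and lift away.

Call:
play_rows --increments '[0,0,0,0,0,0,0,0,0,0,0,0]' --jaw 45

```text
clock: 23.9
tcp_pos: [516.6, 226.5, 186.8]
tool_rot: [-179.7, 33.0, 167.2]
ft_force: [-0.7, -0.8, 0.4]
gripper_width: 38.6
finger_force: 0.0
```

```bash
python3 st.py; python3 -c "
from t6 import *
q,pT=cur()
legs(q,pT,[(490,231,300,25),(470,235,400,40),('tw',90),(590,209,420),(596,209,330,20)])
print()
legs(q,pT,[(490,231,300,25),('tw',90),(470,235,400,40),(590,209,420)])"
```

```text
23.9 [11.242158617243803, 23.135085719105113, -60.85909865764574, 121.16308454429804, 69.41539675983375, 51.73018445670069, -15.932043486148945] [516.58 226.5  186.76] [-179.74   33.05  167.16] lean 33.046133104614015 -13.318626371904498 [-0.66 -0.79  0.37] 38.61570804903009
(490, 231, 300, 25) 5 x [np.float64(-0.0078), np.float64(-0.0004), np.float64(-0.0219), 0] | q [ 24.   8. -72. 116.  47.  53.   4.] err [37.3 -5.3 13.1] lean [ 33.  -13.3]
(470, 235, 400, 40) 3 x [np.float64(-0.0125), np.float64(-0.0003), np.float64(-0.0317), 0] | q [ 28.  -8. -67. 109.  23.  55.  27.] err [37.3 -5.3 13.1] lean [ 33.  -13.3]
('tw', 90) 9 x [0, 0, 0, 10.0] | q [ 37. -11. -73. 109.  18.  54. -59.] err [37.3 -5.3 13. ] lean [ 33.  -13.3]
(590, 209, 420) 3 x [np.float64(0.0005), np.float64(0.038), np.float64(0.0168), 0] | q [ 28.  12. -70.  98.  43.  63. -68.] err [37.3 -5.3 13. ] lean [ 33.  -13.3]
(596, 209, 330, 20) 5 x [np.float64(0.0003), np.float64(-0.0088), np.float64(0.0157), 0] | q [ 22.  18. -66. 105.  53.  57. -79.] err [37.3 -5.3 13. ] lean [ 33.  -13.3]

(490, 231, 300, 25) 5 x [np.float64(-0.0078), np.float64(-0.0004), np.float64(-0.0219), 0] | q [ 24.   8. -72. 116.  47.  53.   4.] err [37.3 -5.3 13.1] lean [ 33.  -13.3]
('tw', 90) 9 x [0, 0, 0, 10.0] | q [ 12.   5. -58. 116.  44.  51. -84.] err [37.3 -5.3 13.2] lean [ 33.  -13.3]
(470, 235, 400, 40) 3 x [np.float64(-0.0003), np.float64(0.0125), np.float64(-0.0317), 0] | q [ 16.  -5. -57. 109.  27.  57. -66.] err [37.3 -5.2 13.2] lean [ 33.  -13.3]
(590, 209, 420) 3 x [np.float64(0.0005), np.float64(0.038), np.float64(0.0168), 0] | q [ 17.   9. -56.  98.  38.  60. -65.] err [37.3 -5.2 13.2] lean [ 33.  -13.3]
```

Call:
play_rows --increments '[-0.0078,-0.0004,-0.0219,0,-0.0078,-0.0004,-0.0219,0,-0.0078,-0.0004,-0.0219,0,-0.0078,-0.0004,-0.0219,0,-0.0078,-0.0004,-0.0219,0]'

```text
clock: 24.52
tcp_pos: [489.5, 231.2, 300.1]
tool_rot: [-179.7, 33.0, 167.2]
ft_force: [-0.1, -1.1, 0.6]
gripper_width: 38.4
finger_force: 0.0
```

Call:
play_rows --increments '[0,0,0,10,0,0,0,10,0,0,0,10,0,0,0,10,0,0,0,10]'

```text
clock: 25.15
tcp_pos: [489.7, 231.2, 299.5]
tool_rot: [153.6, 20.6, 111.9]
ft_force: [0.4, -0.7, 0.8]
gripper_width: 38.5
finger_force: 0.0
```

Call:
play_rows --increments '[0,0,0,10,0,0,0,10,0,0,0,10,0,0,0,10]'

```text
clock: 25.65
tcp_pos: [489.7, 231.2, 299.5]
tool_rot: [147.0, 0.1, 76.8]
ft_force: [-1.1, -0.2, -0.2]
gripper_width: 38.1
finger_force: 0.0
```

Call:
play_rows --increments '[-0.0003,0.0125,-0.0317,0,-0.0003,0.0125,-0.0317,0,-0.0003,0.0125,-0.0317,0,0,0,0,0]'

```text
clock: 26.15
tcp_pos: [469.9, 236.1, 402.1]
tool_rot: [146.8, 0.2, 77.1]
ft_force: [-0.1, 0.2, -0.4]
gripper_width: 38.2
finger_force: 0.0
```

```bash
python3 st.py; python3 - <<'E'
from t6 import *
q,pT=cur()
a=pT[1][:,2];c,s=np.cos(np.radians(-12.594)),np.sin(np.radians(-12.594))
bar=lambda th:np.array([560.4-160*np.cos(th)*c,218.4-160*np.cos(th)*s,176+160*np.sin(th)])
t=bar(1.85)+19*a;print(t)
q=legs(q,pT,[tuple(t-90*a)+(40,),tuple(t)+(18,)])
for th in np.linspace(1.85,0,8)[1:]:
    q,e=gor(q,tool(q)[0]*0+bar(th)+19*a+[37,-5,13],0,25);print(th.round(2),q.round(),e.round(1),np.round(lean(tool(q)[1]),1))
E
```

```text
26.15 [18.970334220974188, -6.32086775858832, -59.44477324121693, 109.35621133581638, 25.623085833006833, 56.2046857850494, -65.26843659233323] [469.92 236.08 402.11] [146.76   0.15  77.06] lean 33.24381790356472 -13.175004339416825 [-0.07  0.19 -0.36] 38.167584969009354
[613.6 206.4 313.9]
(np.float64(565.5355961875033), np.float64(217.6570368365533), np.float64(389.1845495349125), 40) 3 x [np.float64(0.0012), np.float64(0.0248), np.float64(0.0214), 0] | q [ 20.   8. -61. 103.  40.  57. -70.] err [36.3 -7.  11.9] lean [ 33.2 -13.2]
(np.float64(613.57520481686), np.float64(206.41155662512426), np.float64(313.91347157297156), 18) 5 x [np.float64(-0.0), np.float64(-0.0), np.float64(0.018), 0] | q [ 16.  18. -56. 105.  52.  53. -78.] err [36.3 -7.  11.9] lean [ 33.2 -13.2]
1.59 [ 16.  13. -58. 108.  49.  53. -79.] 0.0 [ 33.2 -13.2]
1.32 [ 16.   9. -60. 112.  46.  52. -81.] 0.0 [ 33.2 -13.2]
1.06 [ 15.   7. -61. 116.  45.  51. -85.] 0.0 [ 33.2 -13.2]
0.79 [ 12.   6. -62. 120.  47.  50. -91.] 0.0 [ 33.2 -13.2]
0.53 [   9.    8.  -63.  124.   52.   50. -100.] 0.0 [ 33.2 -13.2]
0.26 [   4.   13.  -61.  127.   59.   51. -110.] 0.0 [ 33.2 -13.2]
0.0 [  -1.   18.  -59.  130.   68.   52. -120.] 0.0 [ 33.2 -13.2]
```

Call:
play_rows --increments '[0.0012,0.0248,0.0214,0,0.0012,0.0248,0.0214,0,0.0012,0.0248,0.0214,0,0,0,0,0]'

```text
clock: 26.65
tcp_pos: [566.9, 215.5, 384.0]
tool_rot: [147.2, 0.2, 76.9]
ft_force: [-0.9, -0.3, 0.8]
gripper_width: 38.4
finger_force: 0.0
```

Call:
play_rows --increments '[0,0,0.018,0,0,0,0.018,0,0,0,0.018,0,0,0,0.018,0]'

```text
clock: 27.15
tcp_pos: [603.3, 208.1, 324.9]
tool_rot: [147.0, 0.2, 77.1]
ft_force: [0.2, 0.2, 0.0]
gripper_width: 38.3
finger_force: 0.0
```

Call:
play_rows --increments '[0,0,0.018,0,0,0,0,0]'

```text
clock: 27.4
tcp_pos: [612.6, 205.4, 309.4]
tool_rot: [147.1, 0.3, 77.0]
ft_force: [-0.1, -0.0, 0.2]
gripper_width: 38.5
finger_force: 0.0
```

```bash
python3 st.py
```

```text
27.4 [14.77802275356202, 17.850813047395533, -55.626340156064174, 105.10548946321698, 51.95305573454747, 53.31162694052454, -78.02841509014172] [612.64 205.41 309.38] [147.11   0.28  77.05] lean 32.89324209201236 -13.379572165451677 [-0.06 -0.05  0.21] 38.49723034132133
```

Call:
play_rows --increments '[0,0,-0.005,0]'

```text
clock: 27.52
tcp_pos: [610.0, 206.7, 315.3]
tool_rot: [147.0, 0.2, 77.1]
ft_force: [-0.2, -0.5, 0.1]
gripper_width: 38.3
finger_force: 0.0
```

Call:
play_rows --increments '[0,0,0,0,0,0,0,0,0,0,0,0,0,0,0,0]' --jaw 0

```text
clock: 28.02
tcp_pos: [611.2, 206.3, 316.3]
tool_rot: [146.8, 0.2, 77.0]
ft_force: [0.3, -0.9, 7.4]
gripper_width: 7.7
finger_force: 58.6
```

```bash
python3 st.py; python3 - <<'E'
from t6 import *
q,(p,T)=cur()
c,s=np.cos(np.radians(-12.594)),np.sin(np.radians(-12.594))
h=np.array([560.4,218.4,176.]);g=p-19*T[:,2];d=g-h
x=d[0]*c+d[1]*s;th=np.arctan2(d[2],-x);print('r',np.hypot(x,d[2]),'th',th,'lat',-d[0]*s+d[1]*c)
bar=lambda t:np.array([-160*np.cos(t)*c,-160*np.cos(t)*s,160*np.sin(t)])
ts=np.linspace(th,0.,25)
for a,b in zip(ts,ts[1:]):
    print(np.round(T.T@(bar(b)-bar(a))/1e3,4).tolist(),round(b,2),np.round(h+bar(b)+19*T[:,2],0))
E
```

```text
28.025 [15.05911078595791, 17.208997810344098, -55.965047014363826, 104.91083476506665, 51.37791717436875, 53.54475977554219, -77.6103734832718] [611.16 206.28 316.34] [146.85   0.2   77.03] lean 33.15160749829498 -13.271599191582014 [ 0.33 -0.9   7.38] 7.665551535176803
r 161.74140125450455 th 1.8321529000870385 lat -0.6405037204311181
[-0.0001, -0.0085, -0.0088] 1.76 [599. 210. 317.]
[-0.0001, -0.0091, -0.0081] 1.68 [587. 212. 319.]
[-0.0001, -0.0097, -0.0074] 1.6 [576. 215. 320.]
[-0.0001, -0.0103, -0.0066] 1.53 [564. 218. 320.]
[-0.0001, -0.0107, -0.0058] 1.45 [552. 220. 319.]
[-0.0001, -0.0111, -0.005] 1.37 [540. 223. 317.]
[-0.0001, -0.0115, -0.0041] 1.3 [528. 225. 314.]
[-0.0001, -0.0118, -0.0032] 1.22 [517. 228. 310.]
[-0.0001, -0.012, -0.0023] 1.15 [506. 230. 306.]
[-0.0001, -0.0121, -0.0014] 1.07 [495. 233. 300.]
[-0.0, -0.0122, -0.0005] 0.99 [485. 235. 294.]
[-0.0, -0.0122, 0.0005] 0.92 [475. 237. 287.]
[-0.0, -0.0121, 0.0014] 0.84 [466. 239. 279.]
[-0.0, -0.012, 0.0023] 0.76 [458. 241. 271.]
[-0.0, -0.0118, 0.0032] 0.69 [450. 243. 262.]
[-0.0, -0.0115, 0.0041] 0.61 [443. 245. 252.]
[-0.0, -0.0112, 0.005] 0.53 [436. 246. 242.]
[-0.0, -0.0107, 0.0058] 0.46 [430. 247. 231.]
[0.0, -0.0103, 0.0066] 0.38 [426. 248. 220.]
[0.0, -0.0097, 0.0074] 0.31 [422. 249. 208.]
[0.0, -0.0091, 0.0081] 0.23 [418. 250. 196.]
[0.0, -0.0085, 0.0088] 0.15 [416. 250. 184.]
[0.0, -0.0078, 0.0094] 0.08 [415. 251. 172.]
[0.0, -0.0071, 0.01] 0.0 [414. 251. 160.]
```

Bar gripped (7.7 mm opening). I swing it back over in stages and watch the force.

Call:
play_rows --increments '[-0.0001,-0.0085,-0.0088,0,-0.0001,-0.0091,-0.0081,0,-0.0001,-0.0097,-0.0074,0,-0.0001,-0.0103,-0.0066,0,-0.0001,-0.0107,-0.0058,0]'

```text
clock: 28.65
tcp_pos: [552.5, 219.4, 321.9]
tool_rot: [146.7, 0.2, 77.0]
ft_force: [0.2, -2.8, 17.6]
gripper_width: 7.9
finger_force: 61.5
```

Call:
play_rows --increments '[-0.0001,-0.0111,-0.005,0,-0.0001,-0.0115,-0.0041,0,-0.0001,-0.0118,-0.0032,0,-0.0001,-0.012,-0.0023,0]'

```text
clock: 29.15
tcp_pos: [506.1, 229.7, 308.2]
tool_rot: [146.8, 0.2, 77.0]
ft_force: [-5.6, -3.6, 16.6]
gripper_width: 7.7
finger_force: 63.5
```

```bash
python3 st.py
```

```text
29.15 [15.37533679221499, 6.8843328763892195, -60.62140143758006, 114.71863735216844, 44.78517636486326, 51.506275191082985, -82.61729957929181] [506.07 229.65 308.16] [146.78   0.22  77.03] lean 33.22284766410933 -13.306099590534432 [-5.59 -3.55 16.56] 7.7295837961543095
```

Call:
play_rows --increments '[-0.0001,-0.0121,-0.0029,0,0,-0.0122,-0.0005,0,0,-0.0122,0.0005,0,0,-0.0121,0.0014,0,0,-0.012,0.0023,0]'

```text
clock: 29.78
tcp_pos: [456.1, 240.8, 272.5]
tool_rot: [147.0, 0.2, 77.1]
ft_force: [3.1, 2.0, -1.2]
gripper_width: 7.9
finger_force: 61.7
```

Call:
play_rows --increments '[0,-0.0118,0.0032,0,0,-0.0115,0.0041,0,0,-0.0112,0.005,0,0,-0.0107,0.0058,0]'

```text
clock: 30.28
tcp_pos: [428.7, 247.2, 232.5]
tool_rot: [147.0, 0.2, 77.1]
ft_force: [-16.4, 4.5, 6.0]
gripper_width: 7.7
finger_force: 63.1
```

```bash
python3 st.py
```

```text
30.275 [7.882017089361594, 8.399038539840616, -62.50455765845623, 125.08003808743825, 52.59940631690677, 49.934856939836266, -101.28371951981867] [428.67 247.25 232.48] [146.99   0.18  77.09] lean 33.012075533491185 -13.192310631928313 [-16.4    4.52   6.  ] 7.746597614251078
```

Call:
play_rows --increments '[0,-0.0112,0.0061,0,0,-0.0097,0.0074,0,0,-0.0091,0.0081,0,0,-0.0085,0.0088,0]'

```text
clock: 30.78
tcp_pos: [413.5, 250.6, 185.9]
tool_rot: [147.0, 0.2, 77.1]
ft_force: [3.2, 2.3, 0.0]
gripper_width: 7.5
finger_force: 59.6
```

Call:
play_rows --increments '[0,-0.0039,0.0047,0,0,-0.0039,0.0047,0,0,-0.0018,0.0025,0,0,-0.0018,0.0025,0]'

```text
clock: 31.28
tcp_pos: [411.7, 250.9, 167.8]
tool_rot: [147.0, 0.2, 77.1]
ft_force: [-3.7, 4.8, 0.7]
gripper_width: 7.9
finger_force: 59.4
```

```bash
python3 st.py
```

```text
31.275 [-0.11656763349882272, 16.71175928823904, -59.22215673436786, 129.56405890738702, 65.21173040983001, 51.15878538487156, -117.40509398233687] [411.69 250.92 167.8 ] [147.03   0.18  77.1 ] lean 32.970792125976395 -13.178894792412617 [-3.66  4.83  0.73] 7.9094596249167495
```

Call:
play_rows --increments '[0,-0.0008,0.0013,0,0,-0.0008,0.0013,0,0,0,0,0]'

```text
clock: 31.65
tcp_pos: [411.8, 250.8, 164.7]
tool_rot: [147.0, 0.2, 77.1]
ft_force: [-3.2, 5.4, -2.9]
gripper_width: 7.9
finger_force: 59.9
```

Call:
play_rows --increments '[0,-0.0005,0.0008,0,0,-0.0005,0.0008,0,0,0,0,0]'

```text
clock: 32.02
tcp_pos: [411.8, 250.8, 162.9]
tool_rot: [147.0, 0.2, 77.1]
ft_force: [-2.9, 4.2, -1.4]
gripper_width: 7.6
finger_force: 60.2
```

Call:
play_rows --increments '[0,-0.0005,0.0008,0,0,0,0,0]'

```text
clock: 32.28
tcp_pos: [411.9, 250.9, 162.6]
tool_rot: [147.0, 0.2, 77.1]
ft_force: [-12.7, 0.3, 15.3]
gripper_width: 7.5
finger_force: 62.0
```

Call:
play_rows --increments '[0,-0.0005,0.0008,0,0,0,0,0]'

```text
clock: 32.52
tcp_pos: [412.0, 250.9, 162.3]
tool_rot: [146.9, 0.2, 77.1]
ft_force: [-21.7, -3.7, 31.7]
gripper_width: 7.5
finger_force: 64.0
```

Firm contact at z≈162: the flap sits on the lid with about 30 N upward. I release and withdraw along the fingers.

Call:
play_rows --increments '[0,0,0,0,0,0,0,0,0,0,0,0]' --jaw 32

```text
clock: 32.9
tcp_pos: [412.3, 249.9, 161.1]
tool_rot: [147.0, 0.2, 77.0]
ft_force: [0.1, -0.5, -0.2]
gripper_width: 27.4
finger_force: 0.0
```

Call:
play_rows --increments '[0,0,-0.006,0,0,0,-0.012,0,0,0,-0.016,0,0,0,-0.02,0]'

```text
clock: 33.4
tcp_pos: [383.1, 257.0, 207.0]
tool_rot: [147.0, 0.2, 77.0]
ft_force: [1.4, 0.6, 0.6]
gripper_width: 27.3
finger_force: 0.0
```

```bash
python3 st.py; python3 -c "
from t6 import *
q,pT=cur()
legs(q,pT,[(390,200,320,40),(420,-100,400,45),(420,-300,400,45)])"
```

```text
33.4 [2.951845084972936, 9.046743396427106, -64.04081237131594, 129.05030215836032, 54.67657773099361, 51.322950220160706, -110.4160643382798] [383.08 257.03 206.95] [147.02   0.25  77.04] lean 32.97888900485987 -13.339462322023262 [1.41 0.62 0.64] 27.335006085998327
(390, 200, 320, 40) 4 x [np.float64(-0.0136), np.float64(0.0194), np.float64(-0.021), 0] | q [  7. -14. -49. 125.  23.  48. -69.] err [36.8 -5.3 14.1] lean [ 33.  -13.3]
(420, -100, 400, 45) 7 x [np.float64(-0.0409), np.float64(0.0177), np.float64(-0.0019), 0] | q [-10. -22.  -5. 123.  23.  48. -38.] err [55.9 93.9 34.3] lean [ 37.8 -15.4]
(420, -300, 400, 45) 5 x [np.float64(-0.0389), np.float64(0.0075), np.float64(0.005), 0] | q [-10. -22.  -5. 123.  23.  48. -38.] err [ 56.2 293.7  35. ] lean [ 37.9 -15.3]
```

Call:
play_rows --increments '[-0.0136,0.0194,-0.021,0,-0.0136,0.0194,-0.021,0,-0.0136,0.0194,-0.021,0,-0.0136,0.0194,-0.021,0]'

```text
clock: 33.9
tcp_pos: [390.2, 199.6, 321.1]
tool_rot: [146.9, 0.2, 77.0]
ft_force: [-0.4, 0.1, -0.5]
gripper_width: 27.5
finger_force: 0.0
```

Call:
play_rows --increments '[-0.04,0.025,0,0,-0.04,0.025,0,0,-0.04,0.025,0,0,-0.04,0.025,0,0,0,0,0,0]'

```text
clock: 34.52
tcp_pos: [436.5, 23.5, 375.6]
tool_rot: [146.9, 0.1, 76.9]
ft_force: [-0.3, 0.7, -0.2]
gripper_width: 27.4
finger_force: 0.0
```

```bash
python3 st.py; python3 - <<'E'
from rig import vision
import cv2,numpy as np
a=vision.get_image("scene");b=vision.get_image("top")
r=lambda i,x,y,w,h,k:cv2.resize(i[y:y+h,x:x+w],None,fx=k,fy=k,interpolation=cv2.INTER_CUBIC)
cv2.imwrite("pics/end.png",np.vstack([np.hstack([r(a,150,130,320,200,1.25),r(b,160,130,320,200,1.25)]),np.hstack([r(a,160,180,133,116,3),r(b,165,165,133,116,3)])])[:600])
E
```

```text
34.525 [4.945025714425559, -20.410279330992132, -17.56747549185578, 125.38554971977482, 11.519328543612207, 44.75100790304527, -32.363765168210186] [436.51  23.5  375.56] [146.93   0.14  76.86] lean 33.06539438353099 -13.361153400744152 [-0.28  0.71 -0.2 ] 27.354726305441872Traceback (most recent call last):
  File "<stdin>", line 5, in <module>
    return _nx.concatenate(arrs, 0, dtype=dtype, casting=casting)
           ~~~~~~~~~~~~~~~^^^^^^^^^^^^^^^^^^^^^^^^^^^^^^^^^^^^^^^
ValueError: all the input array dimensions except for the concatenation axis must match exactly, but along dimension 1, the array at index 0 has size 800 and the array at index 1 has size 798
```

```bash
python3 - <<'E'
from rig import vision
import cv2,numpy as np
a=vision.get_image("scene");b=vision.get_image("top")
r=lambda i,x,y,w,h,W,H:cv2.resize(i[y:y+h,x:x+w],(W,H),interpolation=cv2.INTER_CUBIC)
cv2.imwrite("pics/end.png",np.vstack([np.hstack([r(a,150,130,320,200,400,250),r(b,160,130,320,200,400,250)]),np.hstack([r(a,160,180,133,116,400,350),r(b,165,165,133,116,400,350)])]))
E
```

```text
(no output)
```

View pics/end.png

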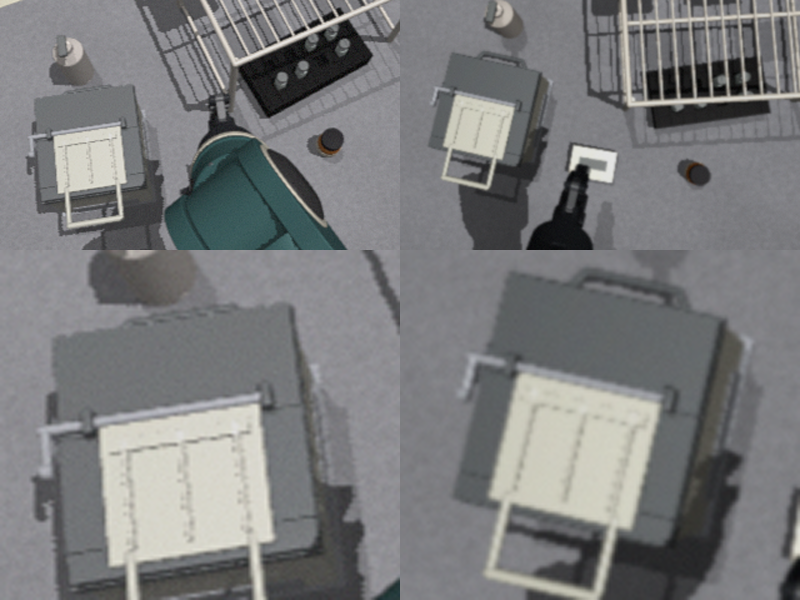

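The flap lies shut exactly as at the start. The tray holds the five capped vials with the used one's pocket empty, and nothing else has moved.

```bash
python3 -c "
from rig import bot
print(bot.close_job())"
```

```text
the job is handed in; nothing more can be done
None
```

Job handed in at about 35 s: the used vial was dropped in the bin, the flap was eased shut and looks as it did at the start, the five capped vials are still in their tray, and nothing else appears moved (no verdict came back).

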